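# Put the class robot batteries on charge

### The arm

A 7-joint arm with a two-finger parallel gripper is mounted at the origin on the work surface. World frame = base frame: x ahead of the robot, y to its left, z up, the work surface at z = 0. Lengths are in m, angles in rad, forces in N, time in s.
With the tool pointing down it reaches from about 0.4 to 0.9 m from the base axis. Payload 5.5 kg.
Tool frame: the origin (TCP) lies at the very end of the fingers, on their centre line; the grasp point (between the pads) lies r.grip_point_offset behind it (r.grip_point_offset is the distance from the TCP to the grasp point, in m); z points along the fingers, y is the line along which they close (so a half turn about z gives the same grasp; the last joint's range is limited). The gripper opens to 92 mm and grips with 3 to 60 N. Pads are 19 mm wide; open, the fingers measure 130 mm over their backs; the gripper's body (75 mm by 190 mm) begins 47 mm behind the grasp point.
Start: joints at [-1.008, 0.501, -0.427, 1.55, 0.221, 1.138, -0.21], TCP at [0.192, 0.621, 0.227] pointing down, gripper open.
Joint ranges: [-2.88, 2.88], [-0.31, 2.03], [-1.54, 1.56], [0.2, 2.42], [-1.41, 4.55], [0.19, 2.02], [-2.57, 2.57]. Speed limits (rad/s): [2.57, 2.57, 3.14, 3.14, 3.14, 3.14, 3.14].

### API

Orientations are given as a unit quaternion [x, y, z, w].
In Python, from workcell import r gives the robot as it stands.
- The arm moves only by the shell command python3 -m crank 'ROWS' [FORCE]. ROWS is JSON, a list of rows, each a list of 7 numbers: the closure, from 0 (fully open) to 1 (shut), then the shift along the tool's x, y, z in m, then the turn, a rotation vector about the tool's x, y, z in units of 6 degrees (1.0 is 6 degrees). A call has 1 to 20 rows; each row shifts and turns the commanded pose from where the row before left it, along the tool's axes as they then stand; what a row does not reach is not made up. A row lasts 1/12 s, in which the tool goes at most 41.7 mm and 7.16 degrees, less where a joint would pass 70% of its speed; a pose out of reach is approached as far as the arm can. A call is refused whole if a number of a shift passes 0.0417 or a number of a turn 1, either way. A call with a gripper value outside its range is refused whole. The fingers move at their own pace and stop on an object; FORCE is the grip in N (left out, the last holds). Time passes only in rows, so rows that do not move let the fingers close. It gives the time, the measured TCP pose, the force, the opening and the grip force at its end, in the units of the state.
- r.sense(): the state, without advancing time (a new reading comes with each control period).
- r.snapshot(name): name is "side" or "top" or "wrist"; returns the picture (400x640x3 uint8, red, green, blue); there is no depth.
- r.camera_params(name): a dict with "mtx" (3x3 intrinsics, pixels), "view" (4x4, takes a point from world to camera coordinates); the wrist camera has in their place "mount" (4x4, takes a point from camera to tool coordinates, whose origin is the TCP and whose axes are the flange's). Camera axes: x right, y up, looking along -z (the intrinsics and any distortion apply to the point x, -y, -z); pixel columns grow to the right and rows downward; lengths in m; the calibration is good to about 2 mm. A picture is of the moment at which its call begins: read the wrist's pose just before it. camera_params takes no time and is no camera call.
- r.close_job(): hands the job in; it is judged then, once.
The state is a dict: "t": time; "qpos": joint angles; "joint_vel": joint speeds; "tau": joint torques, N m; "position": TCP position; "tool_rot": TCP orientation; "contact_force": force on the tool from outside, world axes, zero at the start; "moment": the same for the moment, N m; "finger_gap": finger opening in m; "finger_force": force on a finger pad.
Only numpy, scipy, OpenCV 4.12 (cv2) and the standard library are available. Lean on these libraries where they do the work, as an engineer would, in place of code of your own. Each camera call takes 0.05 s, during which the arm holds its last target. There are 200 camera calls.

### The job

Put the robot battery packs on charge: while all the packs are still standing on the table, turn the sunken current knob of the supply box fully back to off (anticlockwise); then hang every pack by its handle on the charging rack, one pack to a hook, any hook, with the knob still off. Only when all of them hang, turn the knob clockwise until its white line points at the red flag, and leave the flag, the cup and the wheel where they are.

Things in the scene. Friction and masses are not known exactly. Their poses are not given: they have to be found in the camera images.
- packA: loose teal battery pack, 0.25 kg, absent (None) in some starts. Origin: centre of underside, z up. Body 52 (x) x 64 (y) x 34 mm high with a low centre of mass. Over it a stiff handle in the pack's y-z plane; on the handle's peak stands a grip block 14 (x) x 16 (y), from z = 84 to 124, to be pinched from above. The same when turned half round.
- packA_bail (a point): underside of the peak of packA's handle, 80 mm above its origin; rests on the hook when it hangs. Handle: 8 mm round black bar, legs at y = +-26 up to z = 68, then two sloping bars that meet in the peak (top z = 88). A hook passes through along the pack's x, from either side; the opening is 46 mm high in the middle, 44 wide.
- packB: loose yellow battery pack, 0.25 kg, absent (None) in some starts. Origin: centre of underside, z up. Body 52 (x) x 64 (y) x 34 mm high with a low centre of mass. Over it a stiff handle in the pack's y-z plane; on the handle's peak stands a grip block 14 (x) x 16 (y), from z = 84 to 124, to be pinched from above. The same when turned half round.
- packB_bail (a point): underside of the peak of packB's handle, 80 mm above its origin; rests on the hook when it hangs. Handle: 8 mm round black bar, legs at y = +-26 up to z = 68, then two sloping bars that meet in the peak (top z = 88). A hook passes through along the pack's x, from either side; the opening is 46 mm high in the middle, 44 wide.
- packC: loose pink battery pack, 0.25 kg, absent (None) in some starts. Origin: centre of underside, z up. Body 52 (x) x 64 (y) x 34 mm high with a low centre of mass. Over it a stiff handle in the pack's y-z plane; on the handle's peak stands a grip block 14 (x) x 16 (y), from z = 84 to 124, to be pinched from above. The same when turned half round.
- packC_bail (a point): underside of the peak of packC's handle, 80 mm above its origin; rests on the hook when it hangs. Handle: 8 mm round black bar, legs at y = +-26 up to z = 68, then two sloping bars that meet in the peak (top z = 88). A hook passes through along the pack's x, from either side; the opening is 46 mm high in the middle, 44 wide.
- packD: loose lilac battery pack, 0.25 kg, absent (None) in some starts. Origin: centre of underside, z up. Body 52 (x) x 64 (y) x 34 mm high with a low centre of mass. Over it a stiff handle in the pack's y-z plane; on the handle's peak stands a grip block 14 (x) x 16 (y), from z = 84 to 124, to be pinched from above. The same when turned half round.
- packD_bail (a point): underside of the peak of packD's handle, 80 mm above its origin; rests on the hook when it hangs. Handle: 8 mm round black bar, legs at y = +-26 up to z = 68, then two sloping bars that meet in the peak (top z = 88). A hook passes through along the pack's x, from either side; the opening is 46 mm high in the middle, 44 wide.
- rack: fixed low charging rack: a 12 mm rail along its y, axis 130 mm above the table, on two posts at y = +-200, foot plate 12 thick, 120 (x) x 440 (y); four brass hooks point to its -x. Origin: on the table below the rail; z up; it may be turned a little.
- hook0 (a point): hook 0: top of its arm at the middle of the resting length, 134 mm above the table, rack x = -24, y = 135 mm; axes as the rack. Arm: 8 mm round bar along rack x. 18 mm in +x is the rail; 16 mm in -x the upturned tip, its top 14 mm above this point, its outer end 28 mm away. A pack hangs with its x along the rack's x.
- hook1 (a point): hook 1: top of its arm at the middle of the resting length, 134 mm above the table, rack x = -24, y = 45 mm; axes as the rack. Arm: 8 mm round bar along rack x. 18 mm in +x is the rail; 16 mm in -x the upturned tip, its top 14 mm above this point, its outer end 28 mm away. A pack hangs with its x along the rack's x.
- hook2 (a point): hook 2: top of its arm at the middle of the resting length, 134 mm above the table, rack x = -24, y = -45 mm; axes as the rack. Arm: 8 mm round bar along rack x. 18 mm in +x is the rail; 16 mm in -x the upturned tip, its top 14 mm above this point, its outer end 28 mm away. A pack hangs with its x along the rack's x.
- hook3 (a point): hook 3: top of its arm at the middle of the resting length, 134 mm above the table, rack x = -24, y = -135 mm; axes as the rack. Arm: 8 mm round bar along rack x. 18 mm in +x is the rail; 16 mm in -x the upturned tip, its top 14 mm above this point, its outer end 28 mm away. A pack hangs with its x along the rack's x.
- supply: fixed white supply box 160 x 160 x 52 mm high, origin: centre of underside, z up, may be turned. A round well 80 mm across, 36 deep is sunk in the middle of its top; the current knob stands in it. Black ticks run round the well, the thick long one is off.
- dial (a joint): angle of the sunken current knob, rad: 0 = off (end stop, white line at the thick mark), grows when turned clockwise seen from above, stop at 3.0. Stays where left; friction 0.03 N m.
- dial_top (a point): centre of the knob's top face, 43 mm above the table, 9 mm below the box's top; x axis along the knob's white line. The knob is a black cylinder 20 mm across, 26 tall, on the well's axis; the well's floor is 16 mm above the table.
- flag (a joint): angle of the red target flag on the well's rim, rad, on the same scale as the knob: the white line points at the flag when both angles are equal. The flag is stiff and must be left as it is.
- flag_tip (a point): inner tip of the red flag (16 x 6 x 6 mm, lying on the top of the box 43 to 59 mm from the well's axis); its x axis points radially outwards
- cup: bystander: blue cup, 72 mm across, 90 high, origin under its centre
- wheel: bystander: small black and yellow wheel lying flat, 56 mm across, 24 high, origin under its centre
Mind the look-alikes: they are no part of the job. Leave any orange look-alike of the packC alone.

How it is judged:
By the outcome, as a careful person would: the job done as asked, in the order asked, and still so for the second after the job is handed in, with the robot touching nothing.
Of packA, packB, packC, packD only 2 to 4 are there at a start; the rules pass over those that are not, and their reading is None.
At some moment in a run one of packA, packB, packC, packD may be knocked a few centimetres aside while the robot is not near it.
Once in a run the grip may slacken for a moment while it holds something.
It also fails if it takes over 208 s, if anything falls off the work surface, if the arm or the gripper's body presses on something with over 40 N, if the wrist force passes 120 N, or if a joint passes its speed limit or range.

## Working session

There is one attempt and no reset: what is moved stays moved. The work goes in short steps, Python scripts to look and compute and a shell command to move; the robot and the scene stay as the last step left them, time stands still between calls to the robot, and variables do not carry over. Pictures are saved under pics/ and viewed, at most 14 in all, crops included, and the job is handed in when it is done.

```bash
mkdir -p pics; cat > h.py <<'E'
import numpy as np,cv2
from scipy.spatial.transform import Rotation as R
from workcell import r
def snap(n,f=None):
    s=r.sense(); im=r.snapshot(n)
    if f: cv2.imwrite('pics/'+f,im[:,:,::-1])
    p=r.camera_params(n)
    if n=='wrist':
        T=np.eye(4);T[:3,:3]=R.from_quat(s['tool_rot']).as_matrix();T[:3,3]=s['position']
        C=T@np.array(p['mount'])
    else: C=np.linalg.inv(np.array(p['view']))
    return im,np.array(p['mtx']),C,p
def ray(px,K,C):
    px=np.atleast_2d(np.array(px,float))
    d=np.c_[(px[:,0]-K[0,2])/K[0,0],-(px[:,1]-K[1,2])/K[1,1],-np.ones(len(px))]
    return C[:3,3],d@C[:3,:3].T
def onz(px,z,K,C):
    o,d=ray(px,K,C); return o+d*((z-o[2])/d[:,2])[:,None]
def proj(P,K,C):
    P=np.atleast_2d(P); c=(P-C[:3,3])@C[:3,:3]
    return np.c_[K[0,0]*c[:,0]/-c[:,2]+K[0,2],K[1,1]*-c[:,1]/-c[:,2]+K[1,2]]
E
python3 - <<'E'
from h import *
for n in('side','top','wrist'):
    im,K,C,p=snap(n,n+'0.png'); print(n,K.round(1).tolist(),C.round(3).tolist(),[k for k in p])
s=r.sense();print(s,r.grip_point_offset)
E
```

```text
side [[435.4, 0.0, 321.1], [0.0, 435.4, 199.7], [0.0, 0.0, 1.0]] [[0.986, 0.131, -0.1, 0.404], [-0.163, 0.7, -0.695, -0.834], [-0.021, 0.702, 0.712, 0.874], [0.0, 0.0, 0.0, 1.0]] ['mtx', 'view']
top [[505.1, 0.0, 313.2], [0.0, 505.1, 199.2], [0.0, 0.0, 1.0]] [[0.02, 0.997, -0.079, 0.384], [-1.0, 0.019, -0.007, -0.057], [-0.006, 0.08, 0.997, 1.58], [0.0, 0.0, 0.0, 1.0]] ['mtx', 'view']
wrist [[324.0, 0.0, 319.1], [0.0, 324.0, 195.4], [0.0, 0.0, 1.0]] [[0.295, -0.915, -0.276, 0.116], [0.956, 0.282, 0.087, 0.644], [-0.002, -0.289, 0.957, 0.383], [0.0, 0.0, 0.0, 1.0]] ['mtx', 'mount']
{'t': 0.15, 'qpos': array([-1.00782382,  0.50167736, -0.42684978,  1.55115804,  0.22082197,
        1.13827002, -0.21032076]), 'joint_vel': array([-0.00057309, -0.00127332,  0.00195244, -0.00295693, -0.00101721,
        0.00110987, -0.00142724]), 'tau': array([-7.53096101e-03, -5.67096198e+01, -5.82568243e+00, -2.79448360e+01,
       -6.87104487e-02,  2.65254860e-02,  9.67028654e-05]), 'position': array([0.19181938, 0.62052218, 0.22591189]), 'tool_rot': array([ 1.49307544e-01,  9.88790536e-01, -7.15463193e-04, -1.42847984e-04]), 'contact_force': array([-0.10725945, -0.63005408,  0.00558594]), 'moment': array([ 0.02977382, -0.03221664,  0.01068176]), 'finger_force': 0.0, 'finger_gap': 0.09179800177524636} 0.0188
```

View pics/top0.png

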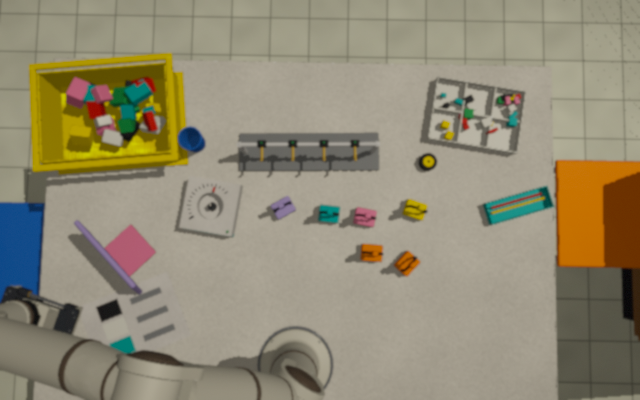

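View pics/side0.png

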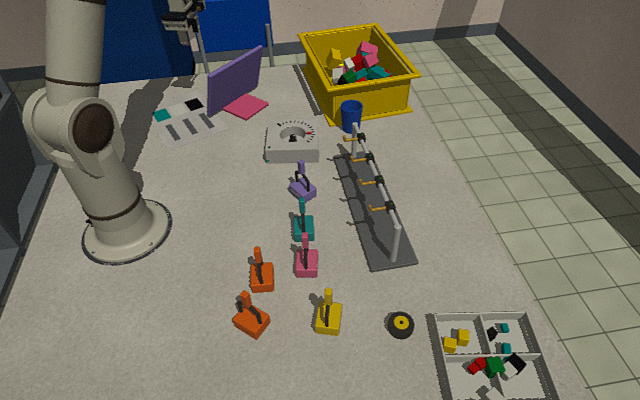

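The top view shows four packs at pixels lilac (282,208), teal (329,214), pink (365,217) and yellow (415,210). There are two orange decoys at (371,253) and (407,263), the supply at (210,207) and the rack at (310,152). The side view agrees with this.

```bash
cat >> h.py <<'E'
COL={'A':((80,92),'teal'),'B':((22,32),'yel'),'C':((165,178),'pink'),'D':((122,145),'lilac')}
E
python3 - <<'E'
from h import *
im,K,C,p=snap('top')
hsv=cv2.cvtColor(im,cv2.COLOR_RGB2HSV)
for n,(u,v) in dict(A=(329,214),B=(415,210),C=(365,217),D=(282,208)).items():
    h0=hsv[v-6:v+7,u-8:u+9].reshape(-1,3); h0=h0[h0[:,1]>60]; med=np.median(h0,0)
    m=(abs(hsv[:,:,0].astype(int)-med[0])<8)&(hsv[:,:,1]>60)
    k=np.zeros_like(m);k[v-22:v+22,u-20:u+20]=1
    ys,xs=np.nonzero(m&k); P=onz(np.c_[xs,ys],0.034,K,C)[:,:2]
    rc=cv2.minAreaRect((P*1000).astype(np.float32))
    print(n,med,len(xs),P.mean(0).round(3),rc)
print('supply',onz([(180,182+0),(210,207),(212,205)],0.052,K,C).round(3).tolist())
print('hooks',onz([(262,145),(292,145),(323,145),(355,145)],0.134,K,C).round(3).tolist())
print('rackcorners',onz([(240,170),(378,169)],0.012,K,C).round(3).tolist())
E
```

```text
A [ 88. 255. 116.] 332 [ 0.464 -0.093] ((463.396240234375, -92.98348999023438), (61.92762756347656, 51.13618087768555), 84.74929809570312)
B [ 26. 255. 155.] 441 [ 0.482 -0.355] ((481.86181640625, -355.4355773925781), (71.31961059570312, 59.566436767578125), 72.01756286621094)
C [173. 118. 162.] 347 [ 0.456 -0.203] ((455.84869384765625, -202.9483184814453), (64.27481842041016, 52.04518127441406), 78.9661636352539)
D [135.   61.5  96.5] 30 [0.481 0.056] ((484.6416931152344, 52.610374450683594), (11.751521110534668, 48.288719177246094), 31.478469848632812)
supply [[0.55, 0.361, 0.052], [0.476, 0.267, 0.052], [0.482, 0.261, 0.052]]
hooks [[0.654, 0.105, 0.134], [0.655, 0.018, 0.134], [0.657, -0.071, 0.134], [0.659, -0.164, 0.134]]
rackcorners [[0.596, 0.186, 0.012], [0.607, -0.246, 0.012]]
```

```bash
cat >> h.py <<'E'
def go(x,y,z,yaw=None):
    """print tool-frame shift to reach world point; yaw = world heading of tool y axis (mod pi), turn units about tool z"""
    s=r.sense(); M=R.from_quat(s['tool_rot']).as_matrix()
    d=M.T@(np.array([x,y,z])-s['position'])
    cur=np.arctan2(M[1,1],M[0,1]); t=0
    if yaw is not None:
        t=(yaw-cur+np.pi/2)%np.pi-np.pi/2; t=-np.degrees(t)/6
    tilt=M[:,2]
    print('t',round(s['t'],2),'pos',s['position'].round(4),'yaw',round(float(np.degrees(cur)),1),'z',tilt.round(3),'q7',s['qpos'][6].round(2),'shift(mm)',(d*1000).round(1),'turn units',round(float(t),2),'gap',round(s['finger_gap']*1e3,1),'F',np.round(s['contact_force'],1))
E
python3 -m crank '[[0,-0.0188,-0.0129,-0.01,0,0,0],[0,-0.0188,-0.0129,-0.01,0,0,0],[0,-0.0188,-0.0129,-0.01,0,0,0],[0,-0.0188,-0.0129,-0.01,0,0,0],[0,-0.0188,-0.0129,0,0,0,0],[0,-0.0188,-0.0129,0,0,0,0],[0,-0.0188,-0.0129,0,0,0,0],[0,-0.0188,-0.0129,0,0,0,0],[0,-0.0188,-0.0129,0,0,0,0],[0,-0.0188,-0.0129,0,0,0,0],[0,-0.0188,-0.0129,0,0,0,0],[0,-0.0188,-0.0129,0,0,0,0],[0,-0.0188,-0.0129,0,0,0,0],[0,-0.0188,-0.0129,0,0,0,0],[0,-0.0188,-0.0129,0,0,0,0],[0,-0.0188,-0.0129,0.01,0,0,0],[0,-0.0188,-0.0129,0.01,0,0,0],[0,-0.0188,-0.0129,0.02,0,0,0],[0,-0.0188,-0.0129,0.03,0,0,0],[0,-0.0188,-0.0129,0.02,0,0,0]]'
python3 - <<'E'
from h import *
im,K,C,p=snap('wrist','w1.png'); go(.475,.265,.2)
print(C.round(3).tolist())
E
```

```text
t: 1.87
position: [0.4749, 0.2621, 0.175]
tool_rot: [0.149, 0.989, -0.0, -0.0]
contact_force: [-1.2, 0.4, -0.0]
finger_gap: 0.0922
finger_force: 0.0
t 1.92 pos [0.4763 0.2556 0.1711] yaw 72.5 z [-0.005 -0.006 -1.   ] q7 0.63 shift(mm) [  4.1   8.4 -29. ] turn units 0.0 gap 91.3 F [ 1.6 -4.7 -2.3]
[[0.294, -0.915, -0.276, 0.399], [0.956, 0.282, 0.086, 0.285], [-0.001, -0.288, 0.957, 0.332], [0.0, 0.0, 0.0, 1.0]]
```

View pics/w1.png

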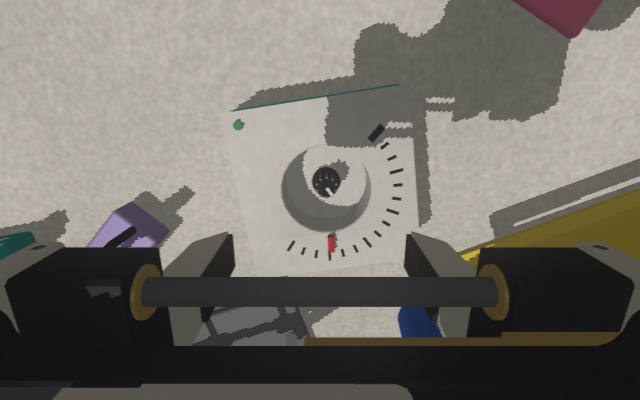

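```bash
python3 - <<'E'
from h import *
im,K,C,p=snap('wrist'); go(.475,.265,.2)
np.savez('knob.npz',im=im,K=K,C=C)
c=cv2.resize(im[110:270,230:430],None,fx=4,fy=4,interpolation=cv2.INTER_CUBIC)[:600]
cv2.imwrite('pics/w2.png',cv2.convertScaleAbs(c,alpha=1.3)[:,:,::-1])
E
```

```text
t 1.97 pos [0.4752 0.2574 0.1727] yaw 72.5 z [-0.005 -0.006 -1.   ] q7 0.62 shift(mm) [  2.6   7.  -27.3] turn units 0.0 gap 91.8 F [ 0.1 -1.   0.3]
```

View pics/w2.png

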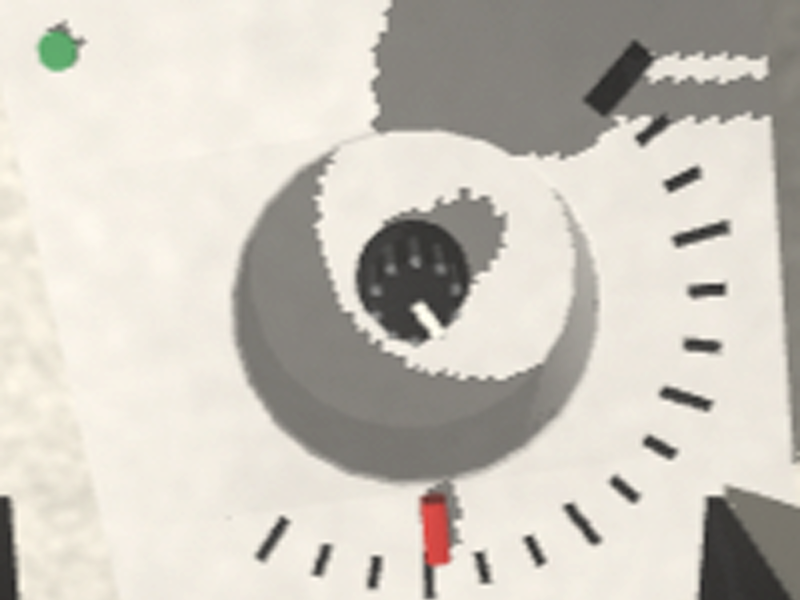

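The off mark is at crop (618,78) and the flag at (434,528). The white line runs from (415,305) to (437,335), so the knob is currently partly on. The well rim is centred near (416,306).

```bash
python3 - <<'E'
from h import *
d=np.load('knob.npz');K,C,im=d['K'],d['C'],d['im']
f=lambda x,y:(x/4+230-.375,y/4+110-.375)
rim=onz([f(235,306),f(598,306),f(416,130),f(416,482)],.052,K,C)
print(rim.round(4).tolist())
c=np.array([(rim[0]+rim[1])/2,(rim[2]+rim[3])/2]).mean(0)[:2]
ticks=onz([f(272,538),f(618,78),f(701,234),f(686,398)],.052,K,C)
print('c',c,'rad',np.linalg.norm(ticks[:,:2]-c,axis=1))
h=lambda P:np.degrees(np.arctan2(P[1],P[0]))
hsv=cv2.cvtColor(im,cv2.COLOR_RGB2HSV); m=(((hsv[:,:,0]<6)|(hsv[:,:,0]>174))&(hsv[:,:,1]>150))
m[:215]=0;m[265:]=0;m[:,:320]=0;m[:,350:]=0
ys,xs=np.nonzero(m);fl=onz([[xs.mean(),ys.mean()]],.056,K,C)[0,:2]
off=ticks[1,:2]
L=onz([f(415,305),f(437,335)],.043,K,C)[:,:2]
print('line',L,L-c)
ho,hf,hl=h(off-c),h(fl-c),h(L[1]-L[0])
hl2=h(L[1]-c)
print('flag r',np.linalg.norm(fl-c),'headings off,flag,line',ho,hf,hl,hl2)
print('flag ang',np.radians((ho-hf)%360),'dial',np.radians((ho-hl)%360),np.radians((ho-hl2)%360), 'last tick',np.radians((ho-h(ticks[0,:2]-c))%360))
go(c[0],c[1],.1)
print(onz([f(416,290)],.043,K,C))
E
```

```text
[[0.4629, 0.23, 0.052], [0.4868, 0.3063, 0.052], [0.4379, 0.2792, 0.052], [0.5149, 0.256, 0.052]]
c [0.47563074 0.26785836] rad [0.06422145 0.06521499 0.06373513 0.06423535]
line [[0.47695921 0.26752004]
 [0.4852696  0.27028027]] [[ 0.00132848 -0.00033832]
 [ 0.00963887  0.00242191]]
flag r 0.05218726116734076 headings off,flag,line 122.9428603185813 -12.012681507061847 18.37349278331839 14.104457634097788
flag ang 2.355418548670392 dial 1.8250797602184052 1.8995884794556723 last tick 2.9875870686161115
t 1.97 pos [0.4752 0.2574 0.1727] yaw 72.5 z [-0.005 -0.006 -1.   ] q7 0.62 shift(mm) [ 2.5 10.6 72.7] turn units 0.0 gap 91.8 F [ 0.1 -1.   0.3]
[[0.47365712 0.26874986 0.043     ]]
```

```bash
python3 -m crank '[[0.68,0.0025,0.0106,0.02,0,0,0],[0.68,0,0,0.025,0,0,0],[0.68,0,0,0.025,0,0,0],[0.68,0,0,0.02,0,0,0],[0.68,0,0,0,0,0,0],[0.68,0,0,0,0,0,0],[0.68,0,0,0,0,0,0],[0.68,0,0,0,0,0,0]]'
python3 -c "
from h import *
go(.4755,.268,.022)"
```

```text
t: 2.63
position: [0.4768, 0.2753, 0.0885]
tool_rot: [0.149, 0.989, 0.001, 0.001]
contact_force: [0.5, -0.1, -0.1]
finger_gap: 0.043
finger_force: 0.0
t 2.63 pos [0.4768 0.2753 0.0885] yaw 72.8 z [ 0.003  0.002 -1.   ] q7 0.56 shift(mm) [-0.8 -7.5 66.5] turn units 0.0 gap 43.0 F [ 0.5 -0.1 -0.1]
```

```bash
python3 -m crank '[[0.68,-0.0008,-0.0075,0,0,0,0],[0.68,0,0,0,0,0,0],[0.68,0,0,0,0,0,0],[0.68,0,0,0,0,0,0],[0.68,0,0,0,0,0,0],[0.68,0,0,0,0,0,0]]'
python3 -c "
from h import *
go(.4755,.268,.022)"
```

```text
t: 3.13
position: [0.4743, 0.2671, 0.0868]
tool_rot: [0.149, 0.989, 0.0, 0.0]
contact_force: [-0.7, -0.2, 0.5]
finger_gap: 0.0293
finger_force: 0.0
t 3.13 pos [0.4743 0.2671 0.0868] yaw 72.8 z [ 0.  0. -1.] q7 0.57 shift(mm) [-0.8  1.2 64.8] turn units 0.0 gap 29.3 F [-0.7 -0.2  0.5]
```

```bash
python3 -m crank '[[0.68,-0.0008,0.0012,0.02,0,0,0],[0.68,0,0,0.02,0,0,0],[0.68,0,0,0.015,0,0,0],[0.68,0,0,0.01,0,0,0],[0.68,0,0,0,0,0,0],[0.68,0,0,0,0,0,0],[0.68,0,0,0,0,0,0],[0.68,0,0,0,0,0,0]]'
python3 -c "
from h import *
go(.4755,.268,.022)"
```

```text
t: 3.8
position: [0.4762, 0.2685, 0.0228]
tool_rot: [0.149, 0.989, 0.001, 0.001]
contact_force: [0.7, -0.3, -0.7]
finger_gap: 0.0295
finger_force: 0.0
t 3.8 pos [0.4762 0.2685 0.0228] yaw 72.8 z [ 0.002  0.001 -1.   ] q7 0.54 shift(mm) [ 0.5 -0.6  0.8] turn units 0.0 gap 29.5 F [ 0.7 -0.3 -0.7]
```

Close on the knob, then turn it anticlockwise.

```bash
python3 -m crank '[[0.9,0,0,0,0,0,0],[0.9,0,0,0,0,0,0],[0.9,0,0,0,0,0,0],[0.9,0,0,0,0,0,0],[0.9,0,0,0,0,0,0],[0.9,0,0,0,0,0,-0.6],[0.9,0,0,0,0,0,-1],[0.9,0,0,0,0,0,-1],[0.9,0,0,0,0,0,-1],[0.9,0,0,0,0,0,-1],[0.9,0,0,0,0,0,-1],[0.9,0,0,0,0,0,-1],[0.9,0,0,0,0,0,-1],[0.9,0,0,0,0,0,-1],[0.9,0,0,0,0,0,-1]]' 15
python3 -c "
from h import *
go(.4755,.268,.022);s=r.sense();print(s['moment'],s['finger_force'])"
```

```text
t: 5.05
position: [0.4765, 0.2665, 0.0224]
tool_rot: [-0.347, 0.938, -0.001, 0.0]
contact_force: [0.5, -3.7, 7.2]
finger_gap: 0.0197
finger_force: 15.0
t 5.05 pos [0.4765 0.2665 0.0224] yaw 130.6 z [ 0.001 -0.002 -1.   ] q7 1.36 shift(mm) [-0.3  1.8  0.4] turn units 0.0 gap 19.7 F [ 0.5 -3.7  7.2]
[-0.6482152  -0.07702192 -0.04518722] 15.00112071633339
```

```bash
python3 -m crank '[[0.9,0,0,0,0,0,-1],[0.9,0,0,0,0,0,-1],[0.9,0,0,0,0,0,-1],[0.9,0,0,0,0,0,-1],[0.9,0,0,0,0,0,-1],[0.9,0,0,0,0,0,-1],[0.9,0,0,0,0,0,-0.6],[0.9,0,0,0,0,0,-0.5],[0.9,0,0,0,0,0,-0.5],[0.9,0,0,0,0,0,-0.5],[0.9,0,0,0,0,0,0]]'
python3 -c "
from h import *
go(.4755,.268,.022);s=r.sense();print(s['moment'],s['finger_force'])"
```

```text
t: 5.97
position: [0.478, 0.266, 0.0224]
tool_rot: [-0.701, 0.713, -0.002, 0.001]
contact_force: [3.5, -2.4, 5.5]
finger_gap: 0.0193
finger_force: 15.0
t 5.97 pos [0.478  0.266  0.0224] yaw 179.0 z [ 0.003 -0.002 -1.   ] q7 2.06 shift(mm) [-2.   2.6  0.4] turn units 0.0 gap 19.3 F [ 3.5 -2.4  5.5]
[-0.72954213 -0.65896975 -0.14587801] 15.001629889011383
```

```bash
python3 -m crank '[[0.9,0,0,0,0,0,-0.5],[0.9,0,0,0,0,0,-0.5],[0.9,0,0,0,0,0,-0.5],[0.9,0,0,0,0,0,-0.5],[0.9,0,0,0,0,0,0],[0.9,0,0,0,0,0,0]]'
python3 -c "
from h import *
go(.4755,.268,.022);s=r.sense();print(s['moment'],s['finger_force'])"
```

```text
t: 6.47
position: [0.4784, 0.2662, 0.0222]
tool_rot: [0.771, -0.637, 0.002, -0.001]
contact_force: [4.8, -1.8, 3.0]
finger_gap: 0.0196
finger_force: 15.0
t 6.47 pos [0.4784 0.2662 0.0222] yaw -169.1 z [ 0.004 -0.001 -1.   ] q7 2.23 shift(mm) [-2.3  2.5  0.2] turn units 0.0 gap 19.6 F [ 4.8 -1.8  3. ]
[-0.51663742 -1.02492754 -0.11508361] 15.000872611999512
```

```bash
python3 -m crank '[[0.68,0,0,0,0,0,0],[0.68,0,0,0,0,0,0],[0.68,0,0,0,0,0,0],[0.68,0,0,-0.01,0,0,0],[0.68,0,0,-0.03,0,0,0],[0.5,0,0,-0.03,0,0,0],[0,0,0,-0.03,0,0,0],[0,0,0,-0.03,0,0,0],[0,0,0,-0.02,0,0,0],[0,0,0,0,0,0,0],[0,0,0,0,0,0,0],[0,0,0,0,0,0,0],[0,0,0,0,0,0,0],[0,0,0,0,0,0,0]]'
python3 - <<'E'
from h import *
im,K,C,p=snap('wrist'); go(.475,.265,.2)
np.savez('knob2.npz',im=im,K=K,C=C)
u=proj([[.4755,.268,.052]],K,C)[0].astype(int);print(u)
x0,y0=u[0]-100,u[1]-75;print(x0,y0)
c=cv2.resize(im[y0:y0+150,x0:x0+200],None,fx=4,fy=4,interpolation=cv2.INTER_CUBIC)
cv2.imwrite('pics/w3.png',cv2.convertScaleAbs(c,alpha=1.3)[:,:,::-1])
E
```

```text
t: 7.63
position: [0.4745, 0.2674, 0.1705]
tool_rot: [0.772, -0.636, -0.001, 0.001]
contact_force: [-0.6, -0.3, -1.1]
finger_gap: 0.0845
finger_force: 0.0
t 7.68 pos [0.4746 0.2675 0.1706] yaw -169.0 z [-0.002 -0.001 -1.   ] q7 2.4 shift(mm) [  2.6   0.1 -29.4] turn units 0.0 gap 88.2 F [ 0.2 -0.  -0.7]
[315 190]
215 115
```

View pics/w3.png

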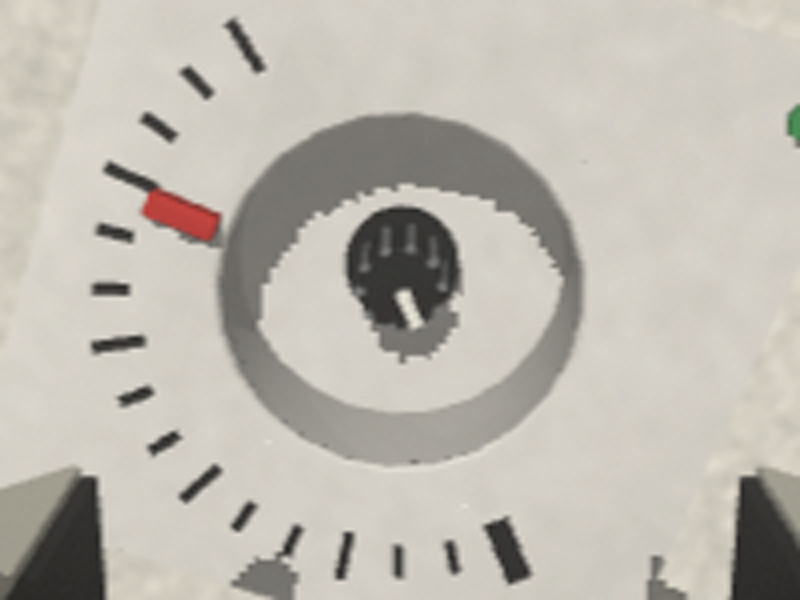

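The white line at (400,291)-(418,328) is parallel to the thick off mark, so the knob is off. The flag is at (182,213).

```bash
python3 - <<'E'
from h import *
d=np.load('knob2.npz');K,C,im=d['K'],d['C'],d['im']
f=lambda x,y:(x/4+215-.375,y/4+115-.375)
rim=onz([f(220,290),f(582,290),f(401,113),f(401,466)],.052,K,C)[:,:2]
c=((rim[0]+rim[1])/2+(rim[2]+rim[3])/2)/2
h=lambda P:np.degrees(np.arctan2(P[1],P[0]))
off=onz([f(507,551)],.052,K,C)[0,:2];fl=onz([f(182,213)],.0565,K,C)[0,:2];L=onz([f(400,291),f(418,328)],.043,K,C)[:,:2]
print(c,h(off-c),h(fl-c),h(L[1]-L[0]),h(L[1]-c),'flag',np.radians(h(off-c)-h(fl-c)),np.linalg.norm(fl-c))
# packs, fresh look from the top
im,K,C,p=snap('top')
hsv=cv2.cvtColor(im,cv2.COLOR_RGB2HSV)
for n,(u,v) in dict(A=(329,214),B=(415,210),C=(365,217),D=(282,208)).items():
    hh={'A':88,'B':26,'C':173,'D':135}[n]
    m=((abs(hsv[:,:,0].astype(int)-hh)<8)&(hsv[:,:,1]>35)).astype(np.uint8)
    m[:v-30]=0;m[v+30:]=0;m[:,:u-22]=0;m[:,u+22:]=0
    ys,xs=np.nonzero(m); P=onz(np.c_[xs,ys],0.034,K,C)[:,:2]
    print(n,len(xs),P.mean(0).round(3))
E
```

```text
[0.47686562 0.26591102] 122.50293269356916 -11.199004275881233 126.00884023803711 120.39315787256682 flag 2.3335390164108385 0.05023782163511262
A 329 [ 0.464 -0.093]
B 653 [ 0.479 -0.348]
C 349 [ 0.456 -0.203]
D 302 [0.48  0.048]
```

```bash
python3 -m crank '[[0,0.0355,0.0069,-0.0133,0,0,0],[0,0.0355,0.0069,-0.0133,0,0,0],[0,0.0355,0.0069,-0.0133,0,0,0],[0,0.0355,0.0069,-0.0133,0,0,0],[0,0.0355,0.0069,-0.0133,0,0,0],[0,0.0355,0.0069,-0.0133,0,0,0],[0,0,0,0,0,0,1],[0,0,0,0,0,0,1],[0,0,0,0,0,0,1],[0,0,0,0,0,0,1],[0,0,0,0,0,0,1],[0,0,0,0,0,0,1],[0,0,0,0,0,0,1],[0,0,0,0,0,0,1],[0,0,0,0,0,0,1],[0,0,0,0,0,0,1],[0,0,0,0,0,0,1],[0,0,0,0,0,0,1],[0,0,0,0,0,0,1],[0,0,0,0,0,0,1]]' >/dev/null
python3 -m crank '[[0,0,0,0,0,0,1],[0,0,0,0,0,0,1],[0,0,0,0,0,0,0.8],[0,0,0,0,0,0,0],[0,0,0,0,0,0,0],[0,0,0,0,0,0,0]]'
python3 - <<'E'
from h import *
im,K,C,p=snap('wrist','w4.png'); go(.48,.048,.25,np.pi/2)
np.savez('w4.npz',im=im,K=K,C=C)
E
```

```text
t: 9.9
position: [0.4751, 0.073, 0.2419]
tool_rot: [-0.004, 1.0, -0.0, -0.002]
contact_force: [-0.7, -0.0, 0.4]
finger_gap: 0.0914
finger_force: 0.0
t 9.95 pos [0.4751 0.073  0.2419] yaw 90.4 z [-0.005 -0.    -1.   ] q7 1.1 shift(mm) [ -4.7 -25.   -8.1] turn units 0.07 gap 91.7 F [-1.1 -0.5 -0.5]
```

View pics/w4.png

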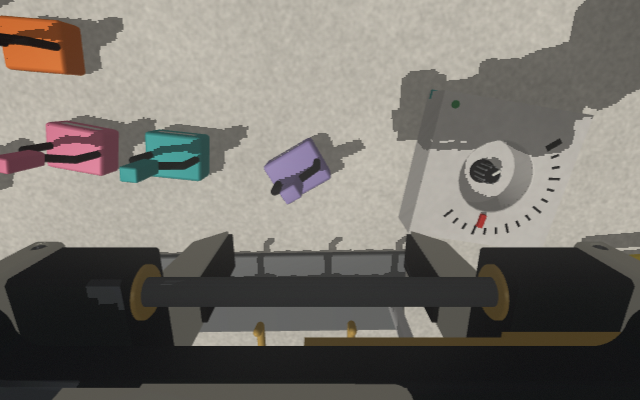

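The lilac pack is at (298,170), teal at (177,155) and pink at (80,148). Two hooks are just visible at (260,335) and (350,330).

```bash
python3 - <<'E'
from h import *
d=np.load('w4.npz');im=d['im']
a=cv2.resize(im[130:210,255:345],None,fx=6,fy=6,interpolation=cv2.INTER_CUBIC)
cv2.imwrite('pics/w5.png',cv2.convertScaleAbs(a,alpha=1.3)[:,:,::-1])
E
```

```text
(no output)
```

View pics/w5.png

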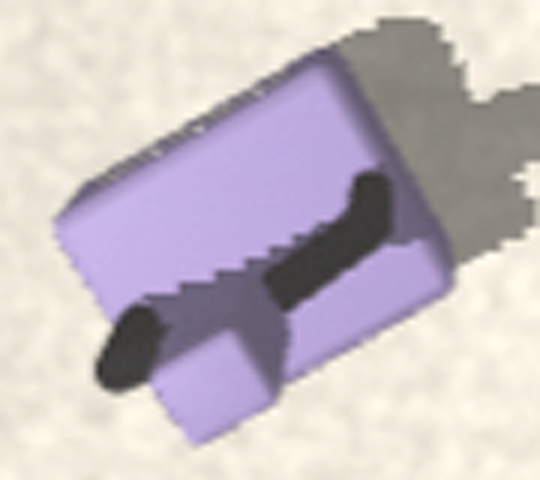

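The lilac block top is at crop (215,387), with its own corners, and the body top face is clearly visible. I'll automate this by splitting the bright top faces by colour.

```bash
cat >> h.py <<'E'
HUE={'A':88,'B':26,'C':173,'D':131}
def pack(n,im,K,C,approx,z0=0.0):
    """pose of a standing pack: bright top faces -> body rectangle on z=34 mm, grip block top on z=124 mm"""
    hsv=cv2.cvtColor(im,cv2.COLOR_RGB2HSV)
    m=((abs(hsv[:,:,0].astype(int)-HUE[n])<9)&(hsv[:,:,1]>40)&(hsv[:,:,2]>50))
    a=np.array([approx[0],approx[1]]); roi=np.zeros(m.shape,np.uint8)
    pts=np.vstack([proj([[a[0]+dx,a[1]+dy,z] for dx in(-.05,.05) for dy in(-.05,.05) for z in(0,.124)],K,C)])
    cv2.fillConvexPoly(roi,cv2.convexHull(pts.astype(np.int32)),1)
    m&=roi>0
    V=hsv[:,:,2]; t,_=cv2.threshold(V[m].reshape(-1,1),0,255,cv2.THRESH_OTSU)
    b=(m&(V>t)).astype(np.uint8)
    nl,lab,st,cen=cv2.connectedComponentsWithStats(b,connectivity=4)
    out=[]
    for i in range(1,nl):
        if st[i,4]<25: continue
        ys,xs=np.nonzero(lab==i); q=np.c_[xs,ys]
        out.append((st[i,4],q,onz(q,.034+z0,K,C)[:,:2],onz(q,.124+z0,K,C)[:,:2]))
    # block top: component whose size on z=124 is about 14x16
    res=[]
    blk=None
    for o in out:
        w=sorted(cv2.minAreaRect((o[3]*1000).astype(np.float32))[1])
        res.append((int(o[0]),np.round(w).tolist(),o[3].mean(0).round(4).tolist()))
        if 8<w[0]<19 and 9<w[1]<23 and (blk is None or np.linalg.norm(o[3].mean(0)-a)<np.linalg.norm(blk[3].mean(0)-a)): blk=o
    body=np.vstack([o[2] for o in out if o is not blk])
    rc=cv2.minAreaRect((body*1000).astype(np.float32))
    bx=cv2.boxPoints(rc); e=[bx[1]-bx[0],bx[2]-bx[1]]; L=max(e,key=np.linalg.norm)
    yaw=np.degrees(np.arctan2(L[1],L[0]))%180
    print(n,'block',None if blk is None else blk[3].mean(0).round(4),'body',np.round(rc[0],1),np.round(rc[1],1),'y-heading',round(float(yaw),1),res)
E
python3 - <<'E'
from h import *
d=np.load('w4.npz');K,C,im=d['K'],d['C'],d['im']
pack('D',im,K,C,(.48,.048));pack('A',im,K,C,(.464,-.093));pack('C',im,K,C,(.456,-.203))
f=lambda x,y:(x/6+255-.4,y/6+130-.4)
print(onz([f(215,387)],.124,K,C)); q=onz([f(57,222),f(322,60)],.034,K,C);print(q,np.degrees(np.arctan2(*(q[1]-q[0])[1::-1])))
# hook tips at approx pixels
print(onz([(260,325),(350,323)],.146,K,C))
E
```

```text
D block [0.4769 0.047 ] body [476.8  46.9] [49.5 59.9] y-heading 120.6 [(1091, [20.0, 45.0], [0.4484, 0.0487]), (292, [10.0, 27.0], [0.4639, 0.069]), (219, [13.0, 14.0], [0.4769, 0.047])]
A block [ 0.4606 -0.0938] body [460.7 -93.3] [61.4 49.2] y-heading 84.6 [(524, [15.0, 43.0], [0.4308, -0.0583]), (336, [8.0, 41.0], [0.4442, -0.0515]), (447, [15.0, 41.0], [0.4589, -0.0473]), (227, [13.0, 14.0], [0.4606, -0.0938])]
C block None body [ 452.6 -233.7] [120.1  57.7] y-heading 89.2 [(469, [15.0, 39.0], [0.4244, -0.1417]), (468, [10.0, 46.0], [0.4384, -0.1365]), (480, [15.0, 47.0], [0.4534, -0.1324]), (94, [5.0, 12.0], [0.4539, -0.1999])]
[[0.47680303 0.047592   0.124     ]]
[[0.4706112  0.00993661 0.034     ]
 [0.43949198 0.06052815 0.034     ]] 121.59597324891688
[[0.59665889 0.01936376 0.146     ]
 [0.59376771 0.10246415 0.146     ]]
```

```bash
python3 -m crank '[[0.4,-0.0017,-0.026,0.02,0,0,0],[0.4,0,0,0.02,0,0,-1],[0.4,0,0,0.03,0,0,-1],[0.4,0,0,0.02,0,0,-1],[0.4,0,0,0,0,0,-1],[0.4,0,0,0,0,0,-1],[0.4,0,0,0,0,0,0],[0.4,0,0,0,0,0,0],[0.4,0,0,0,0,0,0],[0.4,0,0,0,0,0,0]]'
python3 -c "
from h import *
go(.4769,.047,.092,np.radians(120.6))"
```

```text
t: 10.78
position: [0.4769, 0.0467, 0.1524]
tool_rot: [-0.26, 0.966, 0.0, -0.002]
contact_force: [-0.3, -0.0, -0.5]
finger_gap: 0.0552
finger_force: 0.0
t 10.78 pos [0.4769 0.0467 0.1524] yaw 120.2 z [-0.004 -0.001 -1.   ] q7 1.48 shift(mm) [-0.4  0.1 60.4] turn units -0.07 gap 55.2 F [-0.3 -0.  -0.5]
```

Accurate. Descend, grip at 25 N, and lift.

```bash
python3 -m crank '[[0.4,0,0,0.02,0,0,0],[0.4,0,0,0.02,0,0,0],[0.4,0,0,0.015,0,0,0],[0.4,0,0,0.005,0,0,0],[0.4,0,0,0,0,0,0],[0.9,0,0,0,0,0,0],[0.9,0,0,0,0,0,0],[0.9,0,0,0,0,0,0],[0.9,0,0,0,0,0,0],[0.9,0,0,0,0,0,0],[0.9,0,0,0,0,0,0],[0.9,0,0,0,0,0,0],[0.9,0,0,0,0,0,0],[0.9,0,0,-0.02,0,0,0],[0.9,0,0,-0.03,0,0,0],[0.9,0,0,-0.03,0,0,0],[0.9,0,0,-0.03,0,0,0],[0.9,0,0,0,0,0,0],[0.9,0,0,0,0,0,0],[0.9,0,0,0,0,0,0]]' 30
python3 -c "
from h import *
go(.58,.1,.22,np.radians(91.3));s=r.sense();print(s['finger_force'])"
```

```text
t: 12.45
position: [0.4759, 0.0461, 0.201]
tool_rot: [-0.261, 0.965, 0.0, -0.003]
contact_force: [-0.0, -0.9, -3.9]
finger_gap: 0.016
finger_force: 30.0
t 12.45 pos [0.4759 0.0461 0.201 ] yaw 120.3 z [-0.006 -0.001 -1.   ] q7 1.55 shift(mm) [-116.9   -5.9  -19.7] turn units 4.83 gap 16.0 F [-0.  -0.9 -3.9]
29.999558329582214
```

```bash
python3 - <<'E'
from h import *
for n in('top','side'):
    im=cv2.imread(f'pics/{n}0.png')[:,:,::-1].copy()
    p=r.camera_params(n);K=np.array(p['mtx']);C=np.linalg.inv(np.array(p['view']))
    hsv=cv2.cvtColor(im,cv2.COLOR_RGB2HSV)
    m=((hsv[:,:,0]>12)&(hsv[:,:,0]<26)&(hsv[:,:,1]>130)&(hsv[:,:,2]>60)).astype(np.uint8)
    roi=np.zeros_like(m)
    if n=='top': roi[135:170,238:380]=1
    else: roi[125:225,338:402]=1
    nl,lab,st,cen=cv2.connectedComponentsWithStats(m*roi)
    for i in range(1,nl):
        if st[i,4]<8: continue
        ys,xs=np.nonzero(lab==i);P=onz(np.c_[xs,ys],.132,K,C)
        print(n,st[i].tolist(),P.mean(0).round(4)[:2],'x',P[:,0].min().round(3),P[:,0].max().round(3),'y',P[:,1].min().round(3),P[:,1].max().round(3))
    if n=='top':
        # rail: print vertical profile near u=275
        for u in (275,308,340): print(u,[int(v) for v in im[128:175,u].mean(1)])
        print(onz([(308,137),(308,141),(308,149)],.13,K,C)[:,0])
E
```

```text
top [260, 146, 4, 15, 34] [0.6296 0.1066] x 0.61 0.651 y 0.101 0.111
top [291, 146, 4, 15, 33] [0.6311 0.0165] x 0.612 0.653 y 0.012 0.02
top [322, 146, 4, 15, 36] [ 0.6315 -0.0739] x 0.613 0.654 y -0.078 -0.069
top [353, 146, 4, 14, 35] [ 0.6363 -0.1637] x 0.618 0.656 y -0.168 -0.158
275 [157, 158, 157, 155, 143, 120, 104, 99, 98, 98, 98, 98, 99, 107, 130, 150, 153, 138, 115, 103, 99, 99, 99, 99, 99, 97, 91, 76, 63, 56, 56, 56, 61, 75, 89, 96, 98, 98, 99, 99, 96, 92, 98, 124, 148, 158, 160]
308 [159, 159, 159, 156, 143, 121, 103, 101, 100, 101, 101, 101, 102, 112, 134, 153, 153, 136, 114, 103, 101, 102, 102, 101, 102, 101, 101, 100, 96, 85, 69, 65, 78, 94, 100, 100, 102, 102, 103, 103, 102, 97, 98, 121, 147, 157, 158]
340 [160, 160, 160, 158, 146, 122, 106, 102, 103, 102, 102, 103, 104, 116, 137, 153, 153, 133, 110, 102, 103, 103, 103, 103, 103, 103, 102, 101, 94, 79, 64, 63, 76, 94, 102, 103, 104, 105, 104, 103, 103, 104, 121, 145, 156, 159, 161]
[0.68040931 0.66863099 0.64511938]
side [343, 135, 15, 7, 43] [0.6235 0.1104] x 0.607 0.646 y 0.102 0.129
side [350, 156, 17, 6, 51] [0.6259 0.0201] x 0.609 0.649 y 0.012 0.036
side [359, 179, 17, 7, 56] [ 0.6277 -0.0704] x 0.611 0.65 y -0.078 -0.056
side [369, 205, 17, 6, 58] [ 0.6301 -0.1609] x 0.613 0.652 y -0.167 -0.148
```

```bash
python3 -m crank '[[0.9,0,0,0,0,0,1],[0.9,0,0,0,0,0,1],[0.9,0,0,0,0,0,1],[0.9,0,0,0,0,0,1],[0.9,0,0,0,0,0,0.85],[0.9,0,0,0,0,0,0],[0.9,0,0,0,0,0,0]]' >/dev/null
python3 -c "
from h import *
go(.545,.107,.18,np.radians(91.2))"
```

```text
t 13.03 pos [0.4757 0.0467 0.2007] yaw 91.4 z [-0.007 -0.001 -1.   ] q7 1.11 shift(mm) [-70.9  58.6  20.2] turn units 0.03 gap 16.1 F [ 0.3  0.1 -3.1]
```

```bash
python3 -m crank '[[0.9,-0.012,0.01,0,0,0,0],[0.9,-0.012,0.01,0,0,0,0],[0.9,-0.012,0.01,0,0,0,0],[0.9,-0.012,0.01,0.005,0,0,0],[0.9,-0.012,0.01,0.008,0,0,0],[0.9,-0.011,0.009,0.007,0,0,0],[0.9,0,0,0,0,0,0],[0.9,0,0,0,0,0,0],[0.9,0,0,0,0,0,0]]' >/dev/null
python3 -c "
from h import *
im,K,C,p=snap('side','s1.png')
im,K,C,p=snap('wrist','w6.png')
go(.635,.107,.169,np.radians(91.2))"
```

```text
t 13.88 pos [0.5461 0.1066 0.1816] yaw 91.2 z [-0.005 -0.001 -1.   ] q7 0.94 shift(mm) [-89.   -1.4  12.2] turn units 0.0 gap 15.6 F [ 0.5 -0.1 -2.3]
```

View pics/s1.png

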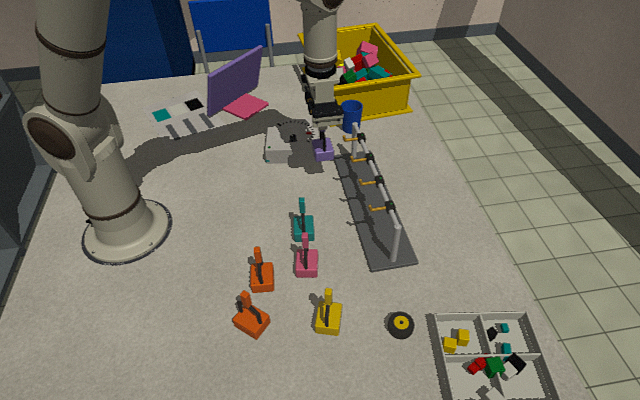

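The lilac pack hangs straight in the grip at side (323,148), in front of hook 0 at (347,138). The cup, behind it at (351,115), is well clear.

```bash
python3 -m crank '[[0.9,0,0,0.006,0,0,0],[0.9,0,0,0.006,0,0,0],[0.9,-0.011,0,0,0,0,0],[0.9,-0.011,0,0,0,0,0],[0.9,-0.011,0,0,0,0,0],[0.9,-0.011,0,0,0,0,0],[0.9,-0.011,0,0,0,0,0],[0.9,-0.011,0,0,0,0,0],[0.9,-0.011,0,0,0,0,0],[0.9,-0.012,0,0,0,0,0],[0.9,0,0,0,0,0,0],[0.9,0,0,0,0,0,0],[0.9,0,0,0,0,0,0]]'
python3 -c "
from h import *
go(.635,.107,.146,np.radians(91.2))"
```

```text
t: 14.97
position: [0.6345, 0.1091, 0.1688]
tool_rot: [-0.011, 1.0, -0.0, -0.003]
contact_force: [-0.7, 0.7, -3.5]
finger_gap: 0.0159
finger_force: 30.0
t 14.97 pos [0.6345 0.1091 0.1688] yaw 91.2 z [-0.006 -0.001 -1.   ] q7 0.96 shift(mm) [-0.6 -2.1 22.8] turn units 0.0 gap 15.9 F [-0.7  0.7 -3.5]
```

No contact. Lower until the hook takes the weight.

```bash
python3 -m crank '[[0.9,0,-0.002,0.006,0,0,0],[0.9,0,0,0.006,0,0,0],[0.9,0,0,0.006,0,0,0],[0.9,0,0,0.003,0,0,0],[0.9,0,0,0,0,0,0],[0.9,0,0,0,0,0,0]]'
python3 -m crank '[[0.9,0,0,0.002,0,0,0],[0.9,0,0,0,0,0,0],[0.9,0,0,0,0,0,0]]'
```

```text
t: 15.47
position: [0.6351, 0.1069, 0.148]
tool_rot: [-0.01, 1.0, -0.0, -0.003]
contact_force: [0.4, -0.6, -2.2]
finger_gap: 0.0159
finger_force: 30.0
t: 15.72
position: [0.6355, 0.1071, 0.1475]
tool_rot: [-0.01, 1.0, -0.001, -0.002]
contact_force: [-3.2, -1.7, 4.4]
finger_gap: 0.016
finger_force: 30.0
```

```bash
python3 -m crank '[[0.6,0,0,0,0,0,0],[0.6,0,0,0,0,0,0],[0.6,0,0,0,0,0,0],[0.6,0,0,0,0,0,0],[0.6,0,0,-0.01,0,0,0],[0.5,0,0,-0.02,0,0,0],[0.5,0,0,-0.02,0,0,0],[0.4,0,0,-0.03,0,0,0],[0.4,0,0,-0.02,0,0,0],[0,0.02,-0.02,0,0,0,0],[0,0.03,-0.03,0,0,0,0],[0,0.03,-0.03,0,0,0,0],[0,0.03,-0.03,0,0,0,0],[0,0.03,-0.03,0,0,0,0],[0,0.02,-0.03,0,0,0,0],[0,0,-0.02,0,0,0,0],[0,0,0,0,0,0,0],[0,0,0,0,0,0,0],[0,0,0,0,0,0,0],[0,0,0,0,0,0,0]]'
python3 - <<'E'
from h import *
im,K,C,p=snap('wrist','w7.png'); go(.464,-.093,.15)
s,_,_,_=snap('side'); cv2.imwrite('pics/s2.png',cv2.resize(s[90:240,230:430],None,fx=4,fy=4)[:,:,::-1])
for n,a in dict(A=(.4606,-.0938),C=(.455,-.203)).items():
    try: pack(n,im,K,C,a)
    except Exception as e: print(n,e)
E
```

```text
t: 17.38
position: [0.4826, -0.0822, 0.2476]
tool_rot: [-0.012, 1.0, 0.0, -0.002]
contact_force: [0.3, 0.7, -0.3]
finger_gap: 0.0916
finger_force: 0.0
t 17.43 pos [ 0.4825 -0.0821  0.2475] yaw 91.4 z [-0.004  0.    -1.   ] q7 1.44 shift(mm) [ 18.4 -10.4  97.5] turn units 0.0 gap 91.6 F [-0.4 -0.6 -0.6]
A block [ 0.4619 -0.0786] body [461.4 -96.4] [60.  51.9] y-heading 83.7 [(566, [17.0, 47.0], [0.4328, -0.0981]), (249, [8.0, 36.0], [0.4452, -0.0872]), (428, [13.0, 30.0], [0.4596, -0.1017]), (200, [10.0, 16.0], [0.4619, -0.0786])]
C block [ 0.4529 -0.2052] body [ 453.  -205.6] [60.3 49.3] y-heading 79.7 [(474, [15.0, 42.0], [0.4262, -0.1816]), (378, [9.0, 40.0], [0.4397, -0.1721]), (237, [13.0, 14.0], [0.4529, -0.2052]), (406, [16.0, 34.0], [0.4559, -0.1695])]
```

View pics/s2.png

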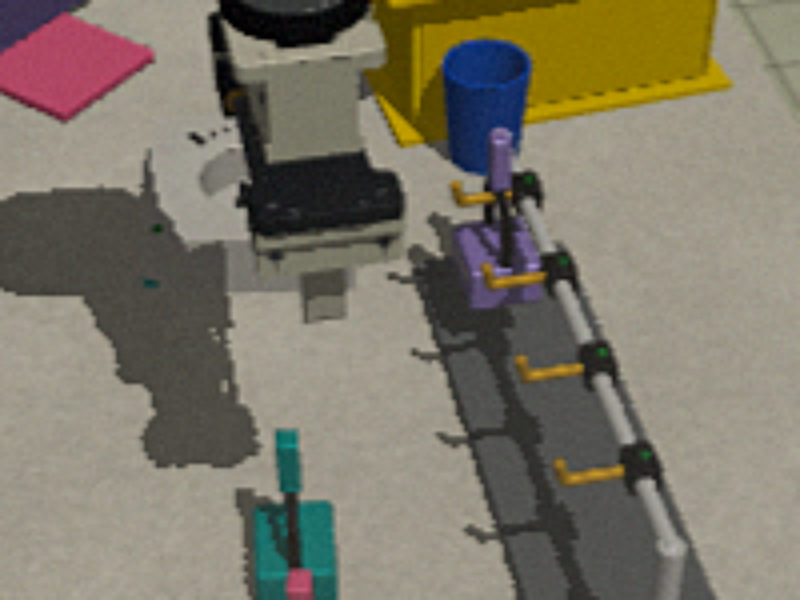

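Lilac hangs on hook 0, with its block at crop (500,155). Next is teal.

```bash
python3 -m crank '[[0.4,0.0214,-0.0113,0.02,0,0,0],[0.4,0,0,0.03,0,0,0.55],[0.4,0,0,0.03,0,0,0.6],[0.4,0,0,0.02,0,0,0],[0.4,0,0,0,0,0,0],[0.4,0,0,0,0,0,0],[0.4,0,0,0,0,0,0],[0.4,0,0,0,0,0,0]]'>/dev/null
python3 - <<'E'
from h import *
im,K,C,p=snap('wrist'); go(.461,-.094,.093,np.radians(84.5))
pack('A',im,K,C,(.461,-.094))
E
```

```text
t 18.2 pos [ 0.4617 -0.0955  0.1487] yaw 84.3 z [-0.002 -0.001 -1.   ] q7 1.24 shift(mm) [ 0.7  1.5 55.7] turn units -0.03 gap 55.0 F [-0.6  0.6 -0.3]
A block None body [471.2 -96.2] [61.4 72.5] y-heading 174.9 [(846, [16.0, 30.0], [0.4226, -0.0997]), (828, [12.0, 35.0], [0.4359, -0.0902]), (148, [5.0, 14.0], [0.4472, -0.1084]), (130, [4.0, 13.0], [0.4503, -0.0794]), (37, [4.0, 6.0], [0.464, -0.1006])]
```

```bash
python3 -m crank '[[0.4,0.0007,0.0015,0.02,0,0,0],[0.4,0,0,0.02,0,0,0],[0.4,0,0,0.01,0,0,0],[0.4,0,0,0.006,0,0,0],[0.4,0,0,0,0,0,0],[0.9,0,0,0,0,0,0],[0.9,0,0,0,0,0,0],[0.9,0,0,0,0,0,0],[0.9,0,0,0,0,0,0],[0.9,0,0,0,0,0,0],[0.9,0,0,0,0,0,0],[0.9,0,0,0,0,0,0],[0.9,0,0,0,0,0,0],[0.9,0,0,-0.02,0,0,0],[0.9,0,0,-0.03,0,0,0],[0.9,0,0,-0.03,0,0,0],[0.9,0,0,-0.02,0,0,-0.6],[0.9,0,0,0,0,0,-0.55],[0.9,0,0,0,0,0,0],[0.9,0,0,0,0,0,0]]' 30
python3 -c "
from h import *
go(.55,.017,.17,np.radians(91.2))"
```

```text
t: 19.87
position: [0.4592, -0.0943, 0.1907]
tool_rot: [-0.009, 1.0, -0.0, -0.003]
contact_force: [-0.6, 0.1, -3.0]
finger_gap: 0.016
finger_force: 30.0
t 19.87 pos [ 0.4592 -0.0943  0.1907] yaw 91.1 z [-0.006 -0.    -1.   ] q7 1.41 shift(mm) [-93.  109.6  20.1] turn units -0.02 gap 16.0 F [-0.6  0.1 -3. ]
```

```bash
python3 -m crank '[[0.9,-0.012,0.014,0,0,0,0],[0.9,-0.012,0.014,0,0,0,0],[0.9,-0.012,0.014,0,0,0,0],[0.9,-0.012,0.014,0,0,0,0],[0.9,-0.012,0.014,0.005,0,0,0],[0.9,-0.012,0.014,0.005,0,0,0],[0.9,-0.011,0.014,0.005,0,0,0],[0.9,-0.01,0.0116,0.005,0,0,0],[0.9,0,0,0,0,0,0],[0.9,0,0,0,0,0,0],[0.9,0,0,0,0,0,0]]'
python3 -c "
from h import *
go(.6365,.017,.169,np.radians(91.2))"
```

```text
t: 20.78
position: [0.5495, 0.0169, 0.1697]
tool_rot: [-0.01, 1.0, -0.0, -0.004]
contact_force: [0.8, -0.7, -2.9]
finger_gap: 0.0161
finger_force: 30.0
t 20.78 pos [0.5495 0.0169 0.1697] yaw 91.2 z [-0.007 -0.001 -1.   ] q7 1.1 shift(mm) [-87.   -1.6   0.1] turn units -0.01 gap 16.1 F [ 0.8 -0.7 -2.9]
```

```bash
python3 -m crank '[[0.9,-0.011,-0.0016,0,0,0,0],[0.9,-0.011,0,0,0,0,0],[0.9,-0.011,0,0,0,0,0],[0.9,-0.011,0,0,0,0,0],[0.9,-0.011,0,0,0,0,0],[0.9,-0.011,0,0,0,0,0],[0.9,-0.011,0,0,0,0,0],[0.9,-0.01,0,0,0,0,0],[0.9,0,0,0,0,0,0],[0.9,0,0,0,0,0,0],[0.9,0,0,0,0,0,0]]'
python3 -c "
from h import *
go(.6365,.017,.147,np.radians(91.2))"
```

```text
t: 21.7
position: [0.6365, 0.0169, 0.1701]
tool_rot: [-0.01, 1.0, -0.0, -0.003]
contact_force: [-0.4, 0.0, -2.2]
finger_gap: 0.0157
finger_force: 30.0
t 21.7 pos [0.6365 0.0169 0.1701] yaw 91.2 z [-0.006 -0.001 -1.   ] q7 1.11 shift(mm) [-0.1  0.1 23.1] turn units -0.01 gap 15.7 F [-0.4  0.  -2.2]
```

```bash
python3 -m crank '[[0.9,0,0,0.006,0,0,0],[0.9,0,0,0.006,0,0,0],[0.9,0,0,0.006,0,0,0],[0.9,0,0,0.004,0,0,0],[0.9,0,0,0,0,0,0],[0.9,0,0,0.0015,0,0,0],[0.9,0,0,0,0,0,0],[0.9,0,0,0,0,0,0]]'
```

```text
t: 22.37
position: [0.6373, 0.0174, 0.1472]
tool_rot: [-0.01, 1.0, -0.0, -0.002]
contact_force: [-2.5, -0.8, 2.2]
finger_gap: 0.016
finger_force: 30.0
```

```bash
python3 -m crank '[[0.6,0,0,0,0,0,0],[0.6,0,0,0,0,0,0],[0.6,0,0,0,0,0,0],[0.6,0,0,0,0,0,0],[0.6,0,0,-0.01,0,0,0],[0.5,0,0,-0.02,0,0,0],[0.5,0,0,-0.02,0,0,0],[0.4,0,0,-0.03,0,0,0],[0.4,0,0,-0.02,0,0,0],[0,0.02,-0.02,0,0,0,0],[0,0.03,-0.035,0,0,0,0],[0,0.03,-0.035,0,0,0,0],[0,0.03,-0.035,0,0,0,0],[0,0.03,-0.035,0,0,0,0],[0,0.02,-0.035,0,0,0,0],[0,0,-0.035,0,0,0,0],[0,0,-0.035,0,0,0,0],[0,0,0,0,0,0,0],[0,0,0,0,0,0,0],[0,0,0,0,0,0,0]]'
python3 -m crank '[[0,0,0,0,0,0,0],[0,0,0,0,0,0,0]]' >/dev/null
python3 - <<'E'
from h import *
im,K,C,p=snap('wrist','w8.png'); go(.453,-.205,.15,np.radians(80))
for n,a in dict(C=(.453,-.205),B=(.479,-.35)).items():
    try: pack(n,im,K,C,a)
    except Exception as e: print(n,e)
E
```

```text
t: 24.03
position: [0.4951, -0.2362, 0.2482]
tool_rot: [-0.01, 1.0, 0.0, -0.002]
contact_force: [-0.4, 0.5, -0.2]
finger_gap: 0.0914
finger_force: 0.0
t 24.25 pos [ 0.4952 -0.2353  0.2479] yaw 91.4 z [-0.004 -0.    -1.   ] q7 1.67 shift(mm) [41.1 31.4 98.1] turn units 1.89 gap 91.7 F [ 0.3 -0.4 -0.2]
C block None body [ 447.8 -178.6] [64.5 50. ] y-heading 80.2 [(1240, [38.0, 49.0], [0.4408, -0.1995]), (80, [3.0, 20.0], [0.4362, -0.1909])]
B block [ 0.4788 -0.3594] body [ 478.7 -359.6] [61.7 49.4] y-heading 72.0 [(367, [15.0, 40.0], [0.4471, -0.3368]), (592, [14.0, 45.0], [0.4628, -0.3266]), (248, [14.0, 16.0], [0.4788, -0.3594]), (278, [14.0, 32.0], [0.4808, -0.3228])]
```

View pics/w8.png

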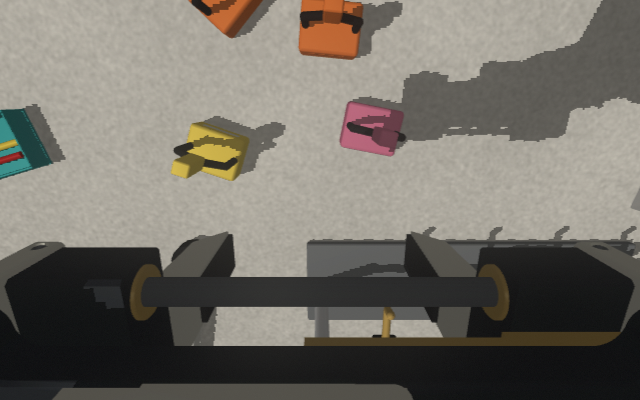

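The pink pack has moved (now at (372,128), in shadow), so it was the one knocked. Yellow is at (215,152) and is measured well. I'll re-measure pink from its block.

```bash
python3 - <<'E'
from h import *
im=cv2.imread('pics/w8.png')[:,:,::-1]; hsv=cv2.cvtColor(im.copy(),cv2.COLOR_RGB2HSV)
s=r.sense();p=r.camera_params('wrist');K=np.array(p['mtx']);T=np.eye(4);T[:3,:3]=R.from_quat(s['tool_rot']).as_matrix();T[:3,3]=s['position'];C=T@np.array(p['mount'])
print('px of block top if at body centre',proj([[.4478,-.1786,.124]],K,C))
print(onz([(384,137)],.124,K,C))
cv2.imwrite('pics/w9.png',cv2.resize(im[90:165,330:430],None,fx=6,fy=6,interpolation=cv2.INTER_CUBIC)[:,:])
E
python3 -c "
import cv2;i=cv2.imread('pics/w9.png');cv2.imwrite('pics/w9.png',cv2.convertScaleAbs(i,alpha=1.4)[:,:,::-1])"
```

```text
px of block top if at body centre [[386.45931737 139.03854036]]
[[ 0.44611776 -0.18085696  0.124     ]]
```

View pics/w9.png

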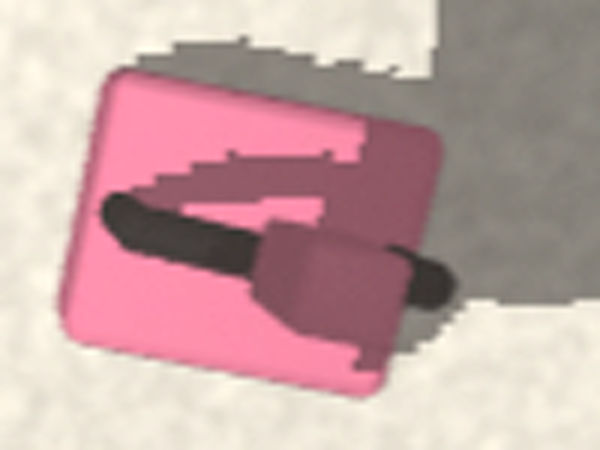

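The pink block top is at crop (357,297), about (0.448,-0.177), with heading 80°.

```bash
python3 -m crank '[[0.4,0.0228,0.0297,0,0,0,0],[0.4,0.0228,0.0297,0.01,0,0,0],[0.4,0,0,0.03,0,0,0.9],[0.4,0,0,0.03,0,0,0.97],[0.4,0,0,0.027,0,0,0],[0.4,0,0,0,0,0,0],[0.4,0,0,0,0,0,0],[0.4,0,0,0,0,0,0],[0.4,0,0,0,0,0,0]]'>/dev/null
python3 - <<'E'
from h import *
im,K,C,p=snap('wrist'); go(.4482,-.177,.093,np.radians(80.2))
E
```

```text
t 25.05 pos [ 0.4489 -0.1787  0.1525] yaw 80.0 z [-0.002 -0.002 -1.   ] q7 1.35 shift(mm) [ 0.9  1.7 59.5] turn units -0.03 gap 54.9 F [-0.4 -0.2 -0.6]
```

```bash
python3 -m crank '[[0.4,0.0009,0.0017,0.02,0,0,0],[0.4,0,0,0.02,0,0,0],[0.4,0,0,0.014,0,0,0],[0.4,0,0,0.006,0,0,0],[0.4,0,0,0,0,0,0],[0.9,0,0,0,0,0,0],[0.9,0,0,0,0,0,0],[0.9,0,0,0,0,0,0],[0.9,0,0,0,0,0,0],[0.9,0,0,0,0,0,0],[0.9,0,0,0,0,0,0],[0.9,0,0,0,0,0,0],[0.9,0,0,0,0,0,0],[0.9,0,0,-0.02,0,0,0],[0.9,0,0,-0.03,0,0,0],[0.9,0,0,-0.03,0,0,0],[0.9,0,0,-0.02,0,0,-0.9],[0.9,0,0,0,0,0,-0.96],[0.9,0,0,0,0,0,0],[0.9,0,0,0,0,0,0]]' 30
python3 -c "
from h import *
go(.55,-.073,.17,np.radians(91.2))"
```

```text
t: 26.72
position: [0.4462, -0.1768, 0.1903]
tool_rot: [-0.008, 1.0, 0.0, -0.003]
contact_force: [-0.3, 0.6, -3.5]
finger_gap: 0.0158
finger_force: 30.0
t 26.72 pos [ 0.4462 -0.1768  0.1903] yaw 90.9 z [-0.006 -0.    -1.   ] q7 1.58 shift(mm) [-105.6  102.    19.6] turn units -0.04 gap 15.8 F [-0.3  0.6 -3.5]
```

```bash
python3 -m crank '[[0.9,-0.013,0.013,0,0,0,0],[0.9,-0.013,0.013,0,0,0,0],[0.9,-0.013,0.013,0,0,0,0],[0.9,-0.013,0.013,0,0,0,0],[0.9,-0.013,0.013,0.005,0,0,0],[0.9,-0.013,0.013,0.005,0,0,0],[0.9,-0.014,0.013,0.005,0,0,0],[0.9,-0.0136,0.011,0.004,0,0,0],[0.9,0,0,0,0,0,0],[0.9,0,0,0,0,0,0],[0.9,0,0,0,0,0,0]]'
python3 -c "
from h import *
go(.638,-.073,.169,np.radians(91.2))"
```

```text
t: 27.63
position: [0.5493, -0.0729, 0.1701]
tool_rot: [-0.009, 1.0, -0.0, -0.004]
contact_force: [-0.1, -0.1, -3.2]
finger_gap: 0.0154
finger_force: 30.0
t 27.63 pos [ 0.5493 -0.0729  0.1701] yaw 91.1 z [-0.007 -0.    -1.   ] q7 1.27 shift(mm) [-88.6  -1.8   0.5] turn units -0.02 gap 15.4 F [-0.1 -0.1 -3.2]
```

```bash
python3 -m crank '[[0.9,-0.011,-0.0018,0,0,0,0],[0.9,-0.011,0,0,0,0,0],[0.9,-0.011,0,0,0,0,0],[0.9,-0.011,0,0,0,0,0],[0.9,-0.011,0,0,0,0,0],[0.9,-0.011,0,0,0,0,0],[0.9,-0.011,0,0,0,0,0],[0.9,-0.0115,0,0,0,0,0],[0.9,0,0,0,0,0,0],[0.9,0,0,0,0,0,0],[0.9,0,0,0,0,0,0]]'
python3 -c "
from h import *
go(.638,-.073,.147,np.radians(91.2))"
```

```text
t: 28.55
position: [0.6379, -0.0735, 0.1704]
tool_rot: [-0.009, 1.0, -0.0, -0.003]
contact_force: [-1.2, 0.3, -2.3]
finger_gap: 0.0158
finger_force: 30.0
t 28.55 pos [ 0.6379 -0.0735  0.1704] yaw 91.1 z [-0.006 -0.001 -1.   ] q7 1.25 shift(mm) [-0.3  0.5 23.4] turn units -0.02 gap 15.8 F [-1.2  0.3 -2.3]
```

```bash
python3 -m crank '[[0.9,0,0,0.006,0,0,0],[0.9,0,0,0.006,0,0,0],[0.9,0,0,0.006,0,0,0],[0.9,0,0,0.004,0,0,0],[0.9,0,0,0,0,0,0],[0.9,0,0,0.0015,0,0,0],[0.9,0,0,0,0,0,0],[0.9,0,0,0,0,0,0]]'
```

```text
t: 29.22
position: [0.6392, -0.0726, 0.1476]
tool_rot: [-0.01, 1.0, -0.0, -0.002]
contact_force: [-0.9, -0.2, -3.4]
finger_gap: 0.0156
finger_force: 30.0
```

```bash
python3 -m crank '[[0.9,0,0,0.0015,0,0,0],[0.9,0,0,0,0,0,0],[0.9,0,0,0,0,0,0]]'
```

```text
t: 29.47
position: [0.6395, -0.0726, 0.1467]
tool_rot: [-0.01, 1.0, -0.0, -0.002]
contact_force: [-1.6, 0.7, 1.6]
finger_gap: 0.0158
finger_force: 30.0
```

Supported. Release, then go back towards yellow, stopping short at about y=-0.26.

```bash
python3 -m crank '[[0.6,0,0,0,0,0,0],[0.6,0,0,0,0,0,0],[0.6,0,0,0,0,0,0],[0.6,0,0,0,0,0,0],[0.6,0,0,-0.01,0,0,0],[0.5,0,0,-0.02,0,0,0],[0.5,0,0,-0.02,0,0,0],[0.4,0,0,-0.03,0,0,0],[0.4,0,0,-0.02,0,0,0],[0,0.02,-0.02,0,0,0,0],[0,0.03,-0.03,0,0,0,0],[0,0.03,-0.03,0,0,0,0],[0,0.03,-0.03,0,0,0,0],[0,0.03,-0.03,0,0,0,0],[0,0.02,-0.03,0,0,0,0],[0,0,-0.02,0,0,0,0],[0,0,0,0,0,0,0],[0,0,0,0,0,0,0],[0,0,0,0,0,0,0],[0,0,0,0,0,0,0]]'
python3 - <<'E'
from h import *
im,K,C,p=snap('wrist','w10.png'); go(.4788,-.3594,.15,np.radians(72))
pack('B',im,K,C,(.479,-.36))
E
```

```text
t: 31.13
position: [0.4862, -0.2617, 0.2471]
tool_rot: [-0.011, 1.0, 0.0, -0.002]
contact_force: [-0.1, 0.1, 0.4]
finger_gap: 0.0916
finger_force: 0.0
t 31.18 pos [ 0.4862 -0.2617  0.247 ] yaw 91.3 z [-0.004 -0.    -1.   ] q7 1.71 shift(mm) [  9.2 -97.5  97.1] turn units 3.22 gap 91.5 F [0.6 0.1 0.3]
B block [ 0.4787 -0.3596] body [ 478.4 -359.9] [61.6 49.8] y-heading 71.9 [(367, [16.0, 39.0], [0.4448, -0.3435]), (590, [14.0, 43.0], [0.4607, -0.3329]), (240, [14.0, 16.0], [0.4787, -0.3596]), (223, [12.0, 28.0], [0.4792, -0.3286])]
```

```bash
python3 -m crank '[[0.4,0.003,-0.0325,0,0,0,0],[0.4,0.003,-0.0325,0,0,0,0],[0.4,0.0032,-0.0325,0.01,0,0,0],[0.4,0,0,0.03,0,0,0.8],[0.4,0,0,0.03,0,0,0.8],[0.4,0,0,0.027,0,0,0.8],[0.4,0,0,0,0,0,0.82],[0.4,0,0,0,0,0,0],[0.4,0,0,0,0,0,0],[0.4,0,0,0,0,0,0],[0.4,0,0,0,0,0,0]]'>/dev/null
python3 - <<'E'
from h import *
go(.4788,-.3596,.093,np.radians(72))
E
```

```text
t 32.1 pos [ 0.4788 -0.3612  0.151 ] yaw 72.0 z [-0.003 -0.002 -1.   ] q7 1.48 shift(mm) [ 0.4  1.7 58. ] turn units -0.01 gap 55.2 F [ 0.1 -0.7  0.5]
```

```bash
python3 -m crank '[[0.4,0.0004,0.0017,0.02,0,0,0],[0.4,0,0,0.02,0,0,0],[0.4,0,0,0.013,0,0,0],[0.4,0,0,0.005,0,0,0],[0.4,0,0,0,0,0,0],[0.9,0,0,0,0,0,0],[0.9,0,0,0,0,0,0],[0.9,0,0,0,0,0,0],[0.9,0,0,0,0,0,0],[0.9,0,0,0,0,0,0],[0.9,0,0,0,0,0,0],[0.9,0,0,0,0,0,0],[0.9,0,0,0,0,0,0],[0.9,0,0,-0.02,0,0,0],[0.9,0,0,-0.03,0,0,-0.8],[0.9,0,0,-0.03,0,0,-0.8],[0.9,0,0,-0.02,0,0,-0.8],[0.9,0,0,0,0,0,-0.8],[0.9,0,0,0,0,0,0],[0.9,0,0,0,0,0,0]]' 30
python3 -c "
from h import *
go(.55,-.164,.17,np.radians(91.2))"
```

```text
t: 33.77
position: [0.4772, -0.3594, 0.1911]
tool_rot: [-0.007, 1.0, 0.0, -0.003]
contact_force: [-1.0, -1.0, -2.6]
finger_gap: 0.0158
finger_force: 30.0
t 33.77 pos [ 0.4772 -0.3594  0.1911] yaw 90.9 z [-0.006  0.    -1.   ] q7 1.8 shift(mm) [-75.9 194.3  20.7] turn units -0.06 gap 15.8 F [-1.  -1.  -2.6]
```

```bash
python3 -m crank '[[0.9,-0.0063,0.0162,0,0,0,0],[0.9,-0.0063,0.0162,0,0,0,0],[0.9,-0.0063,0.0162,0,0,0,0],[0.9,-0.0063,0.0162,0,0,0,0],[0.9,-0.0063,0.0162,0,0,0,0],[0.9,-0.0063,0.0162,0,0,0,0],[0.9,-0.0063,0.0162,0,0,0,0],[0.9,-0.0063,0.0162,0,0,0,0],[0.9,-0.0063,0.0162,0.005,0,0,0],[0.9,-0.0063,0.0162,0.005,0,0,0],[0.9,-0.0063,0.0162,0.005,0,0,0],[0.9,-0.0063,0.0162,0.005,0,0,0],[0.9,0,0,0,0,0,-0.05],[0.9,0,0,0,0,0,0],[0.9,0,0,0,0,0,0]]'
python3 -c "
from h import *
go(.64,-.164,.169,np.radians(91.2))"
```

```text
t: 35.02
position: [0.5493, -0.1644, 0.1705]
tool_rot: [-0.011, 1.0, -0.0, -0.003]
contact_force: [-0.2, -1.0, -2.4]
finger_gap: 0.0156
finger_force: 30.0
t 35.02 pos [ 0.5493 -0.1644  0.1705] yaw 91.2 z [-0.006 -0.001 -1.   ] q7 1.43 shift(mm) [-90.7  -1.5   0.9] turn units 0.01 gap 15.6 F [-0.2 -1.  -2.4]
```

```bash
python3 -m crank '[[0.9,-0.011,-0.0015,0,0,0,0],[0.9,-0.011,0,0,0,0,0],[0.9,-0.011,0,0,0,0,0],[0.9,-0.011,0,0,0,0,0],[0.9,-0.011,0,0,0,0,0],[0.9,-0.012,0,0,0,0,0],[0.9,-0.012,0,0,0,0,0],[0.9,-0.0115,0,0,0,0,0],[0.9,0,0,0,0,0,0],[0.9,0,0,0,0,0,0],[0.9,0,0,0,0,0,0]]'
python3 -c "
from h import *
go(.64,-.164,.147,np.radians(91.2))"
```

```text
t: 35.93
position: [0.6395, -0.1643, 0.1705]
tool_rot: [-0.011, 1.0, -0.0, -0.003]
contact_force: [0.3, 0.1, -1.4]
finger_gap: 0.0156
finger_force: 30.0
t 35.93 pos [ 0.6395 -0.1643  0.1705] yaw 91.2 z [-0.006 -0.001 -1.   ] q7 1.4 shift(mm) [-0.6  0.3 23.5] turn units 0.0 gap 15.6 F [ 0.3  0.1 -1.4]
```

```bash
python3 -m crank '[[0.9,0,0,0.006,0,0,0],[0.9,0,0,0.006,0,0,0],[0.9,0,0,0.006,0,0,0],[0.9,0,0,0.004,0,0,0],[0.9,0,0,0,0,0,0],[0.9,0,0,0.0015,0,0,0],[0.9,0,0,0,0,0,0],[0.9,0,0,0,0,0,0]]'; python3 -m crank '[[0.9,0,0,0.001,0,0,0],[0.9,0,0,0,0,0,0],[0.9,0,0,0,0,0,0]]'
```

```text
t: 36.6
position: [0.6405, -0.1633, 0.1476]
tool_rot: [-0.011, 1.0, -0.0, -0.002]
contact_force: [0.2, 0.1, -2.3]
finger_gap: 0.0159
finger_force: 30.0
t: 36.85
position: [0.6407, -0.1634, 0.1471]
tool_rot: [-0.011, 1.0, -0.0, -0.002]
contact_force: [-1.7, -1.0, 3.0]
finger_gap: 0.0159
finger_force: 30.0
```

```bash
python3 -m crank '[[0.6,0,0,0,0,0,0],[0.6,0,0,0,0,0,0],[0.6,0,0,0,0,0,0],[0.6,0,0,0,0,0,0],[0.6,0,0,-0.01,0,0,0],[0.5,0,0,-0.02,0,0,0],[0.5,0,0,-0.02,0,0,0],[0.4,0,0,-0.03,0,0,0],[0.4,0,0,-0.02,0,0,0],[0,0.025,0.02,0,0,0,0],[0,0.03,0.02,0,0,0,0],[0,0.03,0.03,0,0,0,0],[0,0.03,0.03,0,0,0,0],[0,0.03,0.03,0,0,0,0],[0,0.02,0.03,0,0,0,0],[0,0,0.03,0,0,0,0],[0,0,0.03,0,0,0,0],[0,0,0.03,0,0,0,0],[0,0,0.03,0,0,0,0],[0,0,0.03,0,0,0,0]]' >/dev/null
python3 -m crank '[[0,0,0.03,0,0,0,0],[0,0,0.03,0,0,0,0],[0,0,0.03,0,0,0,0],[0,0,0.02,0,0,0,0],[0,0,0.01,0,0,0,0],[0,0,0,0,0,0,0],[0,0,0,0,0,0,0],[0,0,0,0,0,0,0],[0,0,0,0,0,0,0]]'
python3 - <<'E'
from h import *
s,_,_,_=snap('side'); w,K,C,_=snap('wrist'); go(.476,.267,.09,np.radians(91))
np.savez('knob3.npz',im=w,K=K,C=C)
u=proj([[.476,.267,.052]],K,C)[0].astype(int);x0,y0=u[0]-67,u[1]-60;print(x0,y0)
a=cv2.resize(s[100:300,290:430],(420,600));b=cv2.resize(w[y0:y0+120,x0:x0+76*1],(380,600),interpolation=cv2.INTER_CUBIC)
cv2.imwrite('pics/c1.png',np.hstack([a,b])[:,:,::-1])
E
```

```text
t: 39.27
position: [0.4681, 0.2598, 0.2471]
tool_rot: [-0.011, 1.0, -0.001, -0.002]
contact_force: [-0.7, -0.3, -0.1]
finger_gap: 0.0916
finger_force: 0.0
t 39.37 pos [0.4682 0.26   0.2471] yaw 91.2 z [-0.004 -0.001 -1.   ] q7 0.69 shift(mm) [ -8.7   7.  157.1] turn units 0.03 gap 91.9 F [-0.6  0.8 -0.7]
258 120
```

View pics/c1.png

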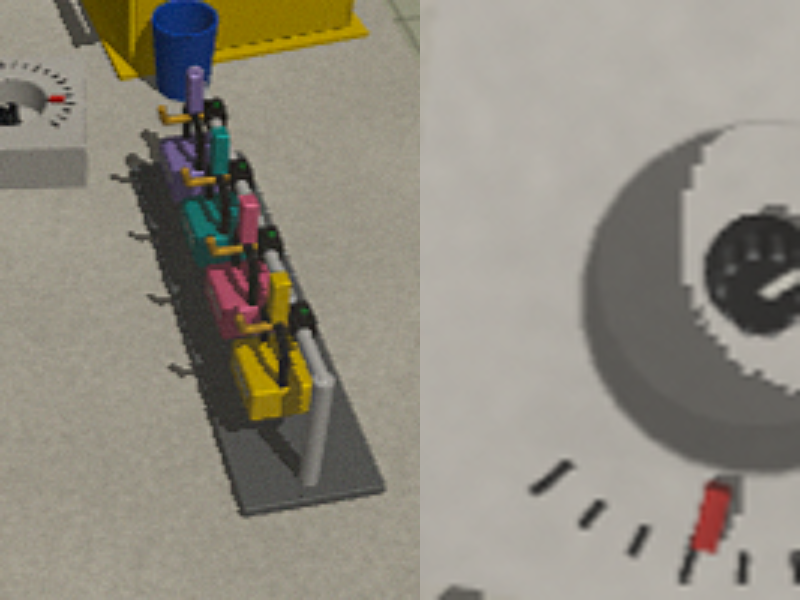

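All four packs hang on their hooks, and the knob line still points up and right to off. Now back to the knob.

```bash
python3 -m crank '[[0.68,-0.0087,0.007,0.02,0,0,0],[0.68,0,0,0.03,0,0,0],[0.68,0,0,0.03,0,0,0],[0.68,0,0,0.03,0,0,0],[0.68,0,0,0.03,0,0,0],[0.68,0,0,0.017,0,0,0],[0.68,0,0,0,0,0,0],[0.68,0,0,0,0,0,0],[0.68,0,0,0,0,0,0],[0.68,0,0,0,0,0,0],[0.68,0,0,0,0,0,0],[0.68,0,0,0,0,0,0]]'
python3 -c "
from h import *
go(.476,.267,.022)"
```

```text
t: 40.37
position: [0.4764, 0.2687, 0.0912]
tool_rot: [-0.011, 1.0, 0.0, -0.001]
contact_force: [-0.3, 0.7, -0.2]
finger_gap: 0.0294
finger_force: 0.0
t 40.37 pos [0.4764 0.2687 0.0912] yaw 91.3 z [-0.002  0.    -1.   ] q7 0.52 shift(mm) [ 0.3 -1.7 69.2] turn units 0.0 gap 29.4 F [-0.3  0.7 -0.2]
```

```bash
python3 -m crank '[[0.68,0.0003,-0.0017,0.02,0,0,0],[0.68,0,0,0.02,0,0,0],[0.68,0,0,0.02,0,0,0],[0.68,0,0,0.009,0,0,0],[0.68,0,0,0,0,0,0],[0.68,0,0,0,0,0,0],[0.68,0,0,0,0,0,0],[0.9,0,0,0,0,0,0],[0.9,0,0,0,0,0,0],[0.9,0,0,0,0,0,0],[0.9,0,0,0,0,0,0],[0.9,0,0,0,0,0,0]]' 15
python3 -c "
from h import *
go(.476,.267,.022)"
```

```text
t: 41.37
position: [0.4758, 0.2678, 0.0221]
tool_rot: [-0.012, 1.0, 0.001, -0.001]
contact_force: [-0.9, 1.8, 6.4]
finger_gap: 0.0194
finger_force: 15.0
t 41.37 pos [0.4758 0.2678 0.0221] yaw 91.3 z [-0.003  0.001 -1.   ] q7 0.44 shift(mm) [-0.2 -0.8  0.1] turn units 0.0 gap 19.4 F [-0.9  1.8  6.4]
```

```bash
python3 -m crank '[[0.9,0,0,0,0,0,0.6],[0.9,0,0,0,0,0,1],[0.9,0,0,0,0,0,1],[0.9,0,0,0,0,0,1],[0.9,0,0,0,0,0,1],[0.9,0,0,0,0,0,1],[0.9,0,0,0,0,0,1],[0.9,0,0,0,0,0,1],[0.9,0,0,0,0,0,1],[0.9,0,0,0,0,0,1],[0.9,0,0,0,0,0,1],[0.9,0,0,0,0,0,0.6],[0.9,0,0,0,0,0,0],[0.9,0,0,0,0,0,0]]'
python3 -c "
from h import *
go(.476,.267,.022)"
```

```text
t: 42.53
position: [0.4771, 0.27, 0.0221]
tool_rot: [0.543, 0.839, 0.002, -0.001]
contact_force: [4.4, 6.1, -0.6]
finger_gap: 0.0194
finger_force: 15.0
t 42.53 pos [0.4771 0.27   0.0221] yaw 24.2 z [ 0.     0.005 -1.   ] q7 -0.54 shift(mm) [-2.3 -2.3  0.1] turn units 0.0 gap 19.4 F [ 4.4  6.1 -0.6]
```

```bash
python3 -m crank '[[0.9,0,0,0,0,0,0.6],[0.9,0,0,0,0,0,1],[0.9,0,0,0,0,0,1],[0.9,0,0,0,0,0,1],[0.9,0,0,0,0,0,1],[0.9,0,0,0,0,0,1],[0.9,0,0,0,0,0,1],[0.9,0,0,0,0,0,1],[0.9,0,0,0,0,0,1],[0.9,0,0,0,0,0,1],[0.9,0,0,0,0,0,1],[0.9,0,0,0,0,0,0.5],[0.9,0,0,0,0,0,0],[0.9,0,0,0,0,0,0]]'
python3 -c "
from h import *
go(.476,.267,.022)"
```

```text
t: 43.7
position: [0.4797, 0.2696, 0.0222]
tool_rot: [0.915, 0.403, 0.003, -0.002]
contact_force: [9.4, 5.4, -6.6]
finger_gap: 0.0194
finger_force: 15.0
t 43.7 pos [0.4797 0.2696 0.0222] yaw -42.5 z [ 0.004  0.005 -1.   ] q7 -1.49 shift(mm) [-4.4 -1.   0.2] turn units 0.0 gap 19.4 F [ 9.4  5.4 -6.6]
```

```bash
python3 -m crank '[[0.68,0,0,0,0,0,0],[0.68,0,0,0,0,0,0],[0.68,0,0,0,0,0,0],[0.68,0,0,0,0,0,0],[0.68,0,0,-0.01,0,0,0],[0.68,0,0,-0.03,0,0,0],[0.5,0,0,-0.03,0,0,0],[0,0,0,-0.03,0,0,0],[0,0,0,-0.03,0,0,0],[0,0,0,-0.02,0,0,0],[0,0,0,0,0,0,0],[0,0,0,0,0,0,0],[0,0,0,0,0,0,0],[0,0,0,0,0,0,0],[0,0,0,0,0,0,0]]'
python3 - <<'E'
from h import *
im,K,C,p=snap('wrist'); go(.476,.267,.022)
np.savez('knob4.npz',im=im,K=K,C=C)
u=proj([[.476,.267,.052]],K,C)[0].astype(int)
x0,y0=u[0]-100,u[1]-75;print(x0,y0)
c=cv2.resize(im[y0:y0+150,x0:x0+200],None,fx=4,fy=4,interpolation=cv2.INTER_CUBIC)
cv2.imwrite('pics/w11.png',cv2.convertScaleAbs(c,alpha=1.3)[:,:,::-1])
E
```

```text
t: 44.95
position: [0.4746, 0.2662, 0.1697]
tool_rot: [0.915, 0.403, -0.004, -0.001]
contact_force: [0.3, 0.6, -0.1]
finger_gap: 0.0847
finger_force: 0.0
t 45.0 pos [0.4748 0.2663 0.1698] yaw -42.5 z [-0.007 -0.002 -1.   ] q7 -1.41 shift(mm) [  2.2   1.  147.7] turn units 0.0 gap 88.6 F [0.3 1.1 0.6]
221 111
```

View pics/w11.png

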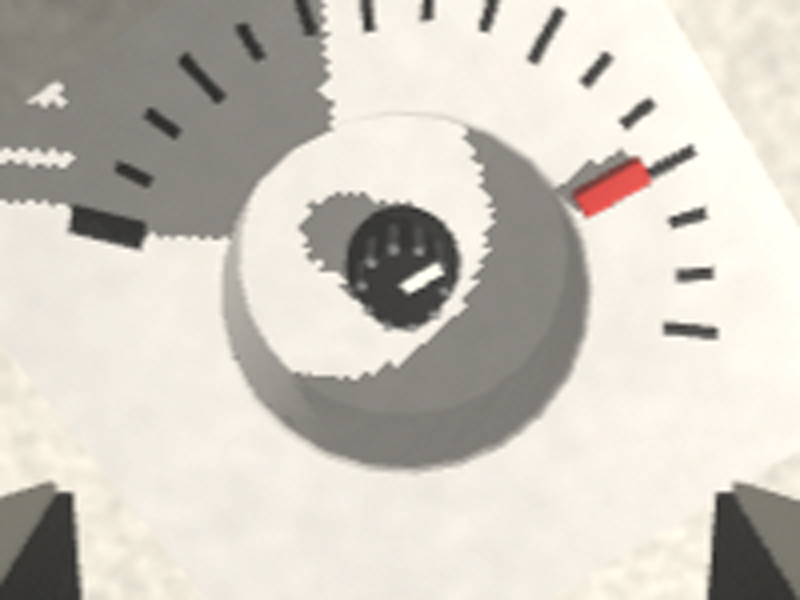

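The white line at (402,287)-(442,268) points at the flag at (613,187), to within a few degrees. I'll quantify it.

```bash
python3 - <<'E'
from h import *
d=np.load('knob4.npz');K,C,im=d['K'],d['C'],d['im']
hsv=cv2.cvtColor(im,cv2.COLOR_RGB2HSV)
f=lambda x,y:(x/4+221-.375,y/4+111-.375)
h=lambda P:np.degrees(np.arctan2(P[1],P[0]))
rim=onz([f(222,291),f(590,291),f(406,112),f(406,470)],.052,K,C)[:,:2]
c=((rim[0]+rim[1])/2+(rim[2]+rim[3])/2)/2
# white line: weighted PCA of brightness in knob top
big=cv2.resize(im,None,fx=4,fy=4,interpolation=cv2.INTER_CUBIC).max(2).astype(float)
x0,y0=221*4,111*4
sub=big[y0+255:y0+300,x0+390:x0+452]; ys,xs=np.nonzero(sub>120)
P=onz([f(x+390,y+255) for x,y in zip(xs,ys)],.043,K,C)[:,:2]
w,v=np.linalg.eigh(np.cov(P.T)); L=v[:,1]; L*=np.sign(L@(P.mean(0)-c))
m=((hsv[:,:,0]<6)|(hsv[:,:,0]>174))&(hsv[:,:,1]>130);m[:140]=0;m[175:]=0;m[:,:355]=0;m[:,395:]=0
ys,xs=np.nonzero(m);Q=onz(np.c_[xs,ys],.057,K,C)[:,:2]
w2,v2=np.linalg.eigh(np.cov(Q.T));F=v2[:,1];F*=np.sign(F@(Q.mean(0)-c))
off=onz([f(108,227)],.052,K,C)[0,:2]
print('c',c,'n',len(P),len(Q),'line r',np.linalg.norm(P.mean(0)-c),np.sqrt(w))
print('line pca',h(L),'line from c',h(P.mean(0)-c),'flag pca',h(F),'flag from c',h(Q.mean(0)-c),'off',h(off-c))
E
```

```text
c [0.47818459 0.26815646] n 620 118 line r 0.0041093910459487695 [0.00152487 0.00285101]
line pca -18.718796421871698 line from c -23.029806812327376 flag pca -11.614619480660137 flag from c -12.611956577652881 off 124.3856567340378
```

```bash
python3 -m crank '[[0,0.01,0,0.03,0,0,0],[0,0.01,0,0.03,0,0,0],[0,0.01,0,0.025,0,0,0],[0,0,0,0,0,0,0],[0,0,0,0,0,0,0],[0,0,0,0,0,0,0],[0,0,0,0,0,0,0],[0,0,0,0,0,0,0]]'
python3 - <<'E'
from h import *
im,K,C,p=snap('wrist'); go(.476,.267,.022)
np.savez('knob5.npz',im=im,K=K,C=C)
u=proj([[.477,.267,.052]],K,C)[0].astype(int)
x0,y0=u[0]-70,u[1]-55;print(x0,y0)
c=cv2.resize(im[y0:y0+110,x0:x0+150],None,fx=5.3,fy=5.3,interpolation=cv2.INTER_CUBIC)
cv2.imwrite('pics/w12.png',c[:,:,::-1])
E
```

```text
t: 45.67
position: [0.4964, 0.2891, 0.0877]
tool_rot: [0.915, 0.403, -0.001, -0.001]
contact_force: [-0.0, -0.2, -1.0]
finger_gap: 0.0919
finger_force: 0.0
t 45.72 pos [0.4964 0.289  0.0876] yaw -42.5 z [-0.002  0.001 -1.   ] q7 -1.47 shift(mm) [-30.    0.   65.6] turn units 0.0 gap 91.4 F [ 0.5 -0.2  0.3]
251 210
```

View pics/w12.png

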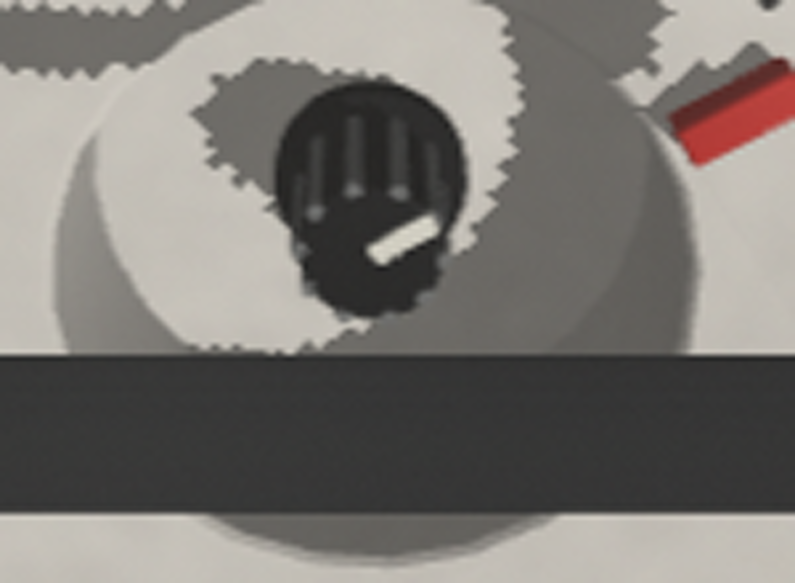

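The white line runs from (375,253) to (433,224). The flag's top-face edges run (697,166)-(795,115) and (683,133)-(790,75). All have nearly the same slope.

```bash
python3 - <<'E'
from h import *
d=np.load('knob5.npz');K,C=d['K'],d['C']
f=lambda x,y:(x/5.3+251-.4,y/5.3+210-.4)
h=lambda a,b:round(float(np.degrees(np.arctan2(*(b-a)[1::-1]))),1)
for a,b,z in [((375,253),(433,224),.043),((367,244),(430,214),.043),((382,264),(440,233),.043),((697,166),(795,115),.058),((683,133),(790,75),.058)]:
    P=onz([f(*a),f(*b)],z,K,C); print(h(P[0],P[1]),P[0].round(4),np.linalg.norm(P[1]-P[0]).round(4))
L=onz([f(375,253),f(433,224)],.043,K,C)[:,:2].mean(0)
for c in [(.476,.267),(.477,.267),(.478,.268)]: print(c,h(np.array(c),L),h(np.array(c),onz([f(690,150)],.058,K,C)[0,:2]))
E
```

```text
-13.3 [0.4779 0.2679 0.043 ] 0.0086
-14.5 [0.478  0.2695 0.043 ] 0.0092
-11.6 [0.4775 0.2661 0.043 ] 0.0087
-11.9 [0.5191 0.2565 0.058 ] 0.0129
-11.1 [0.5205 0.2609 0.058 ] 0.0141
(0.476, 0.267) -1.2 -10.8
(0.477, 0.267) -1.4 -11.0
(0.478, 0.268) -15.5 -12.6
```

The line is at about -13° and the flag at about -11.8°, so they agree within measurement error. I'll retreat and do a last colour check that the packs still hang.

```bash
python3 -m crank '[[0,0,0,-0.03,0,0,0],[0,0,0,-0.04,0,0,0],[0,0,0,-0.04,0,0,0],[0,0,0,-0.04,0,0,0],[0,0,0,0,0,0,0],[0,0,0,0,0,0,0],[0,0,0,0,0,0,0],[0,0,0,0,0,0,0]]'
python3 - <<'E'
from h import *
im,K,C,p=snap('side'); hsv=cv2.cvtColor(im,cv2.COLOR_RGB2HSV)
for n,x,y in(('D',.635,.107),('A',.6365,.017),('C',.638,-.073),('B',.64,-.164)):
    u,v=proj([[x,y,.17]],K,C)[0].astype(int); print(n,hsv[v,u],'want hue',HUE[n])
r.close_job()
E
```

```text
t: 46.38
position: [0.4953, 0.2882, 0.2349]
tool_rot: [0.915, 0.403, -0.003, -0.0]
contact_force: [-0.2, 0.8, -0.5]
finger_gap: 0.0917
finger_force: 0.0
D [132  84 118] want hue 131
A [ 86 212  84] want hue 88
C [174 138 113] want hue 173
B [ 25 220 153] want hue 26
the job is handed in; nothing more can be done
```

I turned the knob off first, hung all four packs one to a hook, then turned the knob to the flag (within about 1.5° by camera), and handed the job in at about 46 s; the verdict was not shown.

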